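# Thumbscrew a dish rest to the display rail

## Robot

A 7-joint arm with a two-finger parallel gripper is mounted at the origin on the work surface. World frame = base frame: x ahead of the robot, y to its left, z up, the work surface at z = 0. Lengths are in mm, angles in rad, forces in N, time in s.
With the tool pointing down it reaches from about 400 to 875 mm from the base axis. Payload 4.4 kg.
Tool frame: the origin (TCP) lies midway between the tips of the shut fingers; the grasp point (between the pads) lies 19 mm behind it; x points along the fingers, z is the direction in which the jaws open and shut, and the axes are right-handed (so a half turn about x gives the same grasp; the last joint's range is limited). The gripper opens to 85 mm and grips with 20 to 120 N. Pads are 22 mm wide; open, the fingers measure 114 mm over their backs; the gripper's body (76 mm by 85 mm) begins 54 mm behind the grasp point. The pads swing forward as they close: fully open they stand 13 mm farther back than shut.
Start: joints at [-1.41, 0.628, 0.038, 1.517, -0.027, 0.996, -0.02], TCP at [146.133, 633.375, 202.913] pointing down, gripper open.
Joint ranges: [-3.06, 3.06], [-0.37, 2.12], [-1.25, 1.32], [0.18, 2.47], [-1.1, 4.24], [0.23, 1.98], [-2.94, 2.94]. Speed limits (rad/s): [2.57, 2.57, 3.14, 3.14, 3.14, 3.14, 3.14].

## Interface

Orientations are given as [roll, pitch, yaw] about the fixed x, y, z axes, in that order (R = Rz(yaw) Ry(pitch) Rx(roll)).
In Python, from cell import ctrl gives the robot as it stands. The module is installed in compiled form; this text tells all that it offers.
- The arm moves only by the tool servo_tool, never from a script. Its argument "rows" is a list of rows, each an object of numbers: "dx", "dy", "dz": the shift along the tool's x, y, z in units of 750 mm (1.0 is 750 mm); "wx", "wy", "wz": the turn, a rotation vector about the tool's x, y, z in units of 6 degrees (1.0 is 6 degrees); "fingers": the closure, from 0 (fully open) to 1 (shut). In form: [{"dx": .., "dy": .., "dz": .., "wx": .., "wy": .., "wz": .., "fingers": ..}, ...]. A call has 1 to 5 rows; each row shifts and turns the commanded pose from where the row before left it, along the tool's axes as they then stand; what a row does not reach is not made up. A row lasts 1/8 s, in which the tool goes at most 62.5 mm and 10.7 degrees, less where a joint would pass 70% of its speed; a pose out of reach is approached as far as the arm can. A call with a number of a shift or a turn outside -1 to 1 is refused whole. A call with a gripper value outside its range is refused whole. The fingers move at their own pace and stop on an object; the grip force is fixed at half the most. Time passes only in rows, so rows that do not move let the fingers close. It gives the time, the measured TCP pose, the force and the opening at its end, in the units of the state.
- ctrl.read_state(): the state, without advancing time (a new reading comes with each control period).
- ctrl.get_image(name): name is "side" or "top"; returns the picture (400x640x3 uint8, red, green, blue); there is no depth.
- ctrl.camera_info(name): a dict with "fovy" (degrees; the focal length in pixels is half the picture's height over the tangent of half this angle, whatever the lens; pixels are square), "cx", "cy" (the principal point, pixels), "k1" (the pictures are not rectified: a ray, as slopes to the right and down, at radius r is drawn at 1 + k1 r^2 times it, then the intrinsics apply), "R" (3x3) and "t" (3): a world point X has camera coordinates R X + t. Camera axes: x right, y down, z forward; pixel columns grow to the right and rows downward; lengths in mm; the calibration is good to about 2 mm. A picture is of the moment at which its call begins. camera_info takes no time and is no camera call.
- ctrl.finish_job(): hands the job in, once; it reports no verdict.
Trained networks look in the newest picture that a camera, given by its name, has taken for a name from the list of things; names that differ only in an ending like _2 or _b are one class to them, and where a whole thing is asked for, a point or a joint stands for the part that bears it (a point fixed in the world has none). Each returns a list of dicts, best first, with "conf" (0 to 1); they miss things now and then, are a little off and sometimes report something else, mostly with a low value. They report only what shows in the picture. A call takes as long as a camera call. They do not tell look-alikes from the thing itself.
- ctrl.search_frame(label, camera): "extent" ([centre column, centre row, width, height] in pixels, round what is visible of it).
- ctrl.silhouettes(label, camera): "region" (400x640 bool, what is visible of it) and "extent" ([centre column, centre row, width, height] in pixels, round what is visible of it).
- ctrl.mark_of(label, camera): "point" ([column, row] in pixels: a listed point, or the origin of a listed thing).
The state is a dict: "clock": time; "qpos": joint angles; "qd": joint speeds; "tau": joint torques, N m; "eef_pos": TCP position; "tool_rot": TCP orientation; "force": force on the tool from outside, world axes, zero at the start; "torque": the same for the moment, N m; "width": finger opening in mm.
Only numpy, scipy, OpenCV 4.12 (cv2) and the standard library are available. Lean on these libraries where they do the work, as an engineer would, in place of code of your own. Each camera call takes 0.05 s, during which the arm holds its last target.

## Task

Get the display rail ready for a dish: set the grey saddle bracket astride the aluminium rail and let go of it, then thread the wing-headed thumbscrew down through the bracket's hole and into the hole of the steel strip inside the rail, shifting the bracket along until the two holes line up. Push the thumbscrew firmly down until its collar is fully home on the bracket (it pushes in, no turning), and let go; leave the round-headed pin and the other goods as they are.

Things in the scene. Friction and masses are not known exactly. Their poses are not given: they have to be found in the camera images.
- rail: Fixed hollow aluminium display rail, 180 mm long, 30 mm wide, top 40 mm above the table, a low foot (30 mm long, 50 wide, 6 thick) at each end. Origin: centre of its underside; x along the rail, y across, z up. Its top has a groove 12 mm wide along the middle, between lips 4 mm thick; below them lies the steel strip.
- rail_top (a point): Middle of the rail's top; axes as the rail's. The fixed steel strip (140 mm long, 6 thick) lies 4 mm below, with one bevelled hole 10 mm across on the rail's centre line, free space under it. The hole is anywhere within 10 mm either side of the rail's middle along x, differs each time and is not reported: see it in the groove before the bracket covers it, or feel for it.
- bracket: Loose grey steel dish rest, about 120 g, upright on the table: saddle plate 80 mm long (x), 39 wide (y), 5 thick, with a flange along each long side reaching 12 mm down (33 mm clear between them), and an upright fin. Origin: centre, level with the flanges' lower edges; plate top at z = 17 mm. Astride the rail: origin 28 mm above the table, x along the rail either way round.
- bracket_hole (a point): Centre of the bracket's round hole (10.5 mm across, bevelled, through the plate) at the plate's top, 20 mm along +x from the bracket's origin; axes as the bracket's. The bracket slides easily along the rail, pushed by a screw standing in this hole.
- bracket_fin (a point): Middle of the fin's top edge, at x = -22, z = 62 mm of the bracket; axes as the bracket's. The fin is 10 mm thick along x, 26 mm wide along y and stands 45 mm above the plate; grip it by its 10 mm thickness.
- wingscrew: Loose steel thumbscrew, 50 g, head up in the holder. Origin: on its axis under the collar; z up. Collar 18 mm across, 6 high; above it one flat wing 28 mm long (x), 8 thick (y), z = 6 to 28 mm: grip its thickness. Smooth shank 8 mm across, 26 mm long, last 6 mm tapering to 4. On the solid strip the collar stops 17 mm above the bracket; over the strip's hole it goes home. Push with 8 to 15 N.
- roundpin: Loose steel pin with a round head 24 mm across and 14 mm high, in the holder's other hole; not needed. Origin at the underside of its head.
- holder: The fixed wooden holder block, 120 mm long (x), 45 mm wide (y), 40 mm high, holes at x = -33 and +33 mm. Origin: centre of its underside. Which hole holds which fastener varies, and so does which side of the rail the holder and the bracket are on.
- pastejar: Small round lidded jar, 52 mm across, 30 mm high, near the robot; origin under its centre. Leave alone.
- caliper: Slide caliper lying flat, about 160 mm long, near the robot; leave alone.
- steelcup: Steel cup, 76 mm across, 90 mm high, at the back; leave alone.
- bronzebowl: Bronze bowl, 100 mm across, 50 mm high, at the back; leave alone.
- teapot: Clay teapot, about 110 mm across and 86 mm high, at the back; leave alone.
Mind the look-alikes: they are no part of the job. What is shaped like the wingscrew but turquoise is not meant. Of the things shaped like the bracket, the grey one is meant.

How it is judged (in metres and radians):
On the way, in this order (a step that is already met when the one before it is completed fails the run):
1. the bracket sits astride the rail, let go (z of bracket in the frame of rail between 0.0255 and 0.03 m and y of bracket in the frame of rail between -0.003 and 0.003 m and x of bracket in the frame of rail between -0.05 and 0.05 m and angle between bracket's own z axis and vertical below 0.06 rad and angle between the x axis of bracket and the x axis of rail, either way round below 0.12 rad and contact force between the fingers and bracket below 0.5 N), for 0.2 s.
2. the thumbscrew has gone through the bracket's hole and into the strip's hole (z of wingscrew in the frame of bracket_hole below 0.011 m and horizontal distance between wingscrew and bracket_hole below 0.004 m and angle between wingscrew's own z axis and vertical below 0.15 rad and z of bracket in the frame of rail between 0.0255 and 0.03 m and y of bracket in the frame of rail between -0.003 and 0.003 m and x of bracket in the frame of rail between -0.05 and 0.05 m and angle between bracket's own z axis and vertical below 0.06 rad and angle between the x axis of bracket and the x axis of rail, either way round below 0.12 rad), for 0.05 s.
3. the thumbscrew is pressed down on the bracket, with 3 N or more, its collar home (z of wingscrew in the frame of bracket_hole between -0.003 and 0.002 m and horizontal distance between wingscrew and bracket_hole below 0.003 m and angle between wingscrew's own z axis and vertical below 0.1 rad and contact force between wingscrew and bracket above 3 N), for 0.1 s.
At the end, for the whole second after the job is handed in: Bracket flat astride the rail (2 mm in height, 3 mm across, 0.12 rad in line, either way round, within 50 mm of the rail's middle); wing thumbscrew upright through it into the strip, collar within 2 mm of the bracket's top and 3 mm of the hole's centre; both at rest (z of bracket in the frame of rail between 0.0255 and 0.03 m and y of bracket in the frame of rail between -0.003 and 0.003 m and x of bracket in the frame of rail between -0.05 and 0.05 m and angle between bracket's own z axis and vertical below 0.06 rad and angle between the x axis of bracket and the x axis of rail, either way round below 0.12 rad and z of wingscrew in the frame of bracket_hole between -0.003 and 0.002 m and horizontal distance between wingscrew and bracket_hole below 0.003 m and angle between wingscrew's own z axis and vertical below 0.1 rad and linear speed of each of wingscrew, bracket below 0.02 m/s); the robot touches nothing.
It fails at once if the round-headed pin is moved more than 15 mm (distance of roundpin from where it was at the start of the episode above 0.015 m).
It fails at once if another of the goods on the table is moved more than 25 mm (distance of any of pastejar, caliper, steelcup, bronzebowl, teapot from where it was at the start of the episode above 0.025 m).
It also fails if it takes over 72 s, if anything falls off the work surface, if the arm or the gripper's body presses on something with over 40 N, if the wrist force passes 120 N, or if a joint passes its speed limit or range.

## Working session

There is one attempt and no reset: what is moved stays moved. The work goes in short steps, Python scripts to look and compute and a tool call to move; the robot and the scene stay as the last step left them, time stands still between calls to the robot, and variables do not carry over. Pictures are saved under pics/ and viewed, and the job is handed in when it is done.

Besides the shell and the picture viewer there is one more tool, called after "Call:" as name([rows], argument=value, ...), one row to a line, values as JSON. servo_tool: Moves the arm, as the interface text tells. Its arguments: {"type":"object","properties":{"rows":{"type":"array"}},"required":["rows"]}

```bash
mkdir -p pics
cat > h.py <<'E'
import numpy as np,cv2
from scipy.spatial.transform import Rotation as Ro
from cell import ctrl
def cam(n):
    c=ctrl.camera_info(n); f=200/np.tan(np.radians(c['fovy'])/2)
    return f,c['cx'],c['cy'],c['k1'],np.array(c['R']),np.array(c['t'])
def ray(n,px):
    f,cx,cy,k1,R,t=cam(n); d=np.array([(px[0]-cx)/f,(px[1]-cy)/f]); u=d.copy()
    for _ in range(30): u=d/(1+k1*(u@u))
    return -R.T@t, R.T@np.array([u[0],u[1],1.])
def at_z(n,px,z):
    o,d=ray(n,px); return o+d*(z-o[2])/d[2]
def proj(n,X):
    f,cx,cy,k1,R,t=cam(n); c=R@np.asarray(X,float)+t; u=c[:2]/c[2]; u=u*(1+k1*(u@u)); return np.array([cx,cy])+f*u
def tri(p,q):
    o1,d1=ray('side',p);o2,d2=ray('top',q)
    A=np.stack([d1,-d2],1);s=np.linalg.lstsq(A,o2-o1,rcond=None)[0]
    a=o1+s[0]*d1;b=o2+s[1]*d2;return (a+b)/2,np.linalg.norm(a-b)
def snap(n,name,crop=None,sc=1):
    im=ctrl.get_image(n)
    cv2.imwrite('pics/raw_'+name+'.png',im[:,:,::-1])
    o=im
    if crop: x0,y0,x1,y1=crop;o=im[y0:y1,x0:x1]
    if sc!=1:o=cv2.resize(o,None,fx=sc,fy=sc,interpolation=cv2.INTER_CUBIC)
    cv2.imwrite('pics/'+name+'.png',o[:,:,::-1]);return im
def st():
    s=ctrl.read_state();print('t',round(s['clock'],2),'p',np.round(s['eef_pos'],1),'rot',np.round(s['tool_rot'],3),'F',np.round(s['force'],1),'w',round(s['width'],1),'q',np.round(s['qpos'],2));return s
E
python3 - <<'E'
from h import *
snap('top','t0');snap('side','s0')
s=st();print(s)
for n in('top','side'):
    print(n,cam(n))
    for l in['rail','bracket','wingscrew','roundpin','holder']:
        print(l,[(round(d['conf'],2),np.round(d['extent'],0).tolist()) for d in ctrl.search_frame(l,n)[:4]])
    for l in['rail','rail_top','bracket','bracket_hole','bracket_fin','wingscrew','roundpin','holder']:
        print(l,[(round(d['conf'],2),np.round(d['point'],1).tolist()) for d in ctrl.mark_of(l,n)[:4]])
E
```

```text
t 0.1 p [146.  632.8 202.1] rot [-3.12   1.569 -1.776] F [ 0.5 -0.2 -0.2] w 85.7 q [-1.41  0.63  0.04  1.52 -0.03  1.   -0.02]
{'clock': 0.1, 'qpos': array([-1.40979552,  0.62923669,  0.03847863,  1.51826794, -0.02699845,
        0.99630529, -0.01998962]), 'qd': array([ 0.00124615, -0.0033224 , -0.00017119, -0.00193408,  0.00122423,
       -0.0002652 , -0.00130585]), 'tau': array([ 3.10310606e-03, -5.64533257e+01,  1.23069227e+00, -1.93972117e+01,
        1.13805901e-02,  5.47631949e-03,  9.43742577e-07]), 'eef_pos': array([146.01413802, 632.76345049, 202.09271027]), 'tool_rot': array([-3.11954514,  1.56909794, -1.77556581]), 'force': array([ 0.45805908, -0.19736448, -0.16944779]), 'torque': array([ 0.02229023, -0.00873193,  0.00669272]), 'width': 85.6526270582977}
top (np.float64(413.5279751632387), 313.28217443244694, 198.8190918058137, -0.041524596368373995, array([[-0.02450123, -0.99967578, -0.00693056],
       [-0.98822695,  0.02526675, -0.15089427],
       [ 0.15102046,  0.00315188, -0.98852561]]), array([ -5.04358496, 541.49252909, 945.06914222]))
rail [(0.92, [315.0, 178.0, 9
[... 990 characters left out ...]
[358.0, 158.0, 14.0, 23.0]), (0.68, [347.0, 181.0, 30.0, 27.0])]
wingscrew [(0.65, [296.0, 228.0, 47.0, 71.0]), (0.6, [317.0, 339.0, 18.0, 26.0]), (0.56, [264.0, 332.0, 5.0, 19.0])]
roundpin [(0.53, [238.0, 313.0, 16.0, 14.0])]
holder [(0.89, [254.0, 335.0, 63.0, 65.0]), (0.64, [346.0, 178.0, 32.0, 26.0])]
rail [(0.85, [293.4, 227.6])]
rail_top [(0.91, [295.4, 217.5])]
bracket [(0.66, [346.4, 185.2])]
bracket_hole [(0.86, [341.4, 179.4]), (0.61, [359.7, 153.5])]
bracket_fin [(0.95, [353.1, 168.7]), (0.59, [362.6, 150.6])]
wingscrew [(0.61, [264.8, 335.2]), (0.44, [315.8, 337.4])]
roundpin [(0.52, [240.7, 313.2]), (0.41, [291.7, 227.1]), (0.31, [353.2, 167.5])]
holder [(0.97, [254.2, 339.0])]
```

View pics/t0.png

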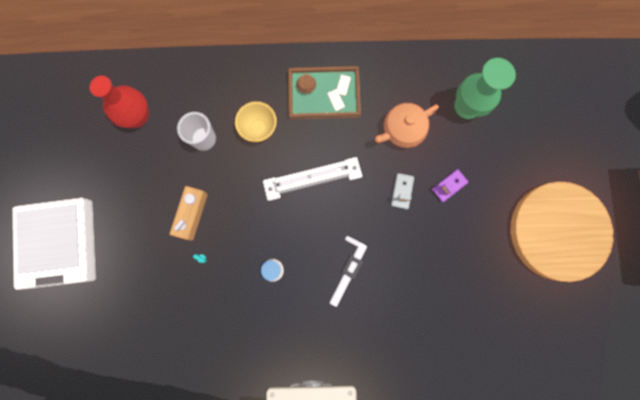

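View pics/s0.png

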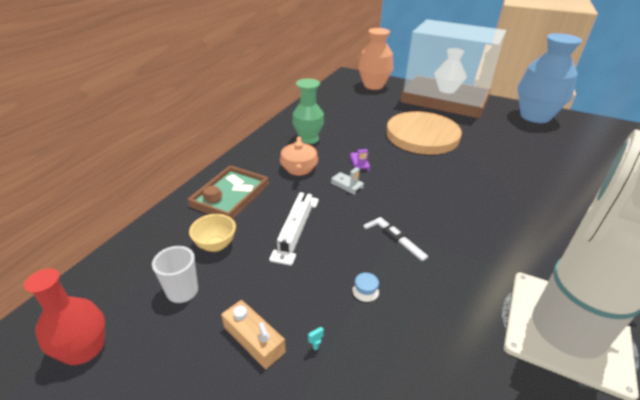

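Run:
```python
import cv2
a=cv2.imread('pics/raw_t0.png');
cv2.imwrite('pics/t0a.png',cv2.resize(a[140:215,250:480],None,fx=3.4,fy=3.4,interpolation=cv2.INTER_CUBIC))
cv2.imwrite('pics/t0b.png',cv2.resize(a[170:290,140:260],None,fx=5,fy=5,interpolation=cv2.INTER_CUBIC))
b=cv2.imread('pics/raw_s0.png');
cv2.imwrite('pics/s0a.png',cv2.resize(b[130:280,250:400],None,fx=4,fy=4,interpolation=cv2.INTER_CUBIC))
cv2.imwrite('pics/s0b.png',cv2.resize(b[280:390,200:340],None,fx=5,fy=5,interpolation=cv2.INTER_CUBIC))
```

```text
(no output)
```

View pics/t0a.png

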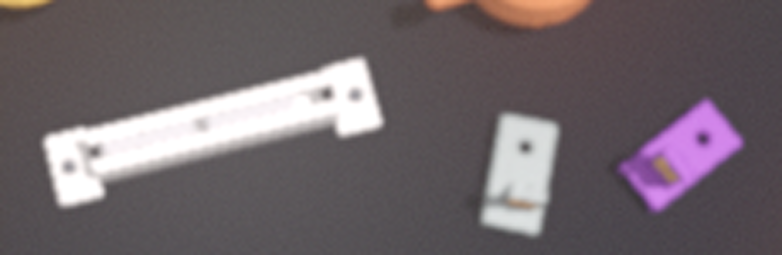

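View pics/t0b.png

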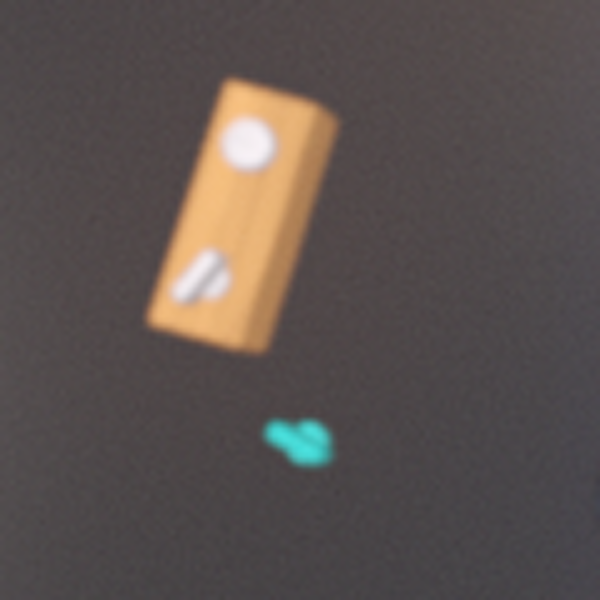

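View pics/s0a.png

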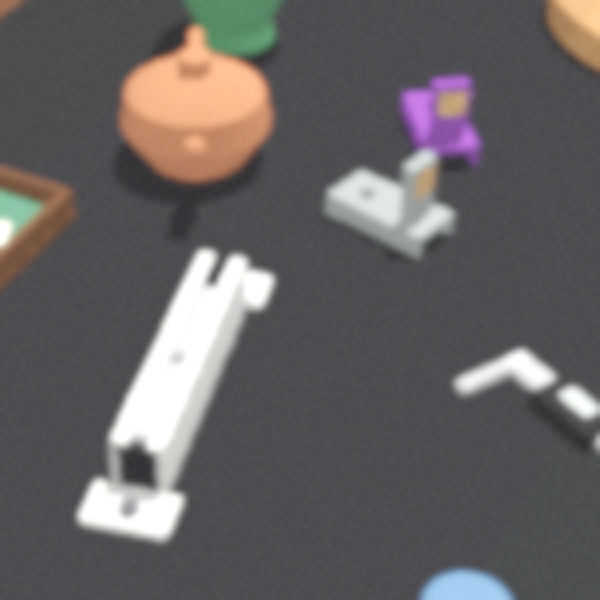

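View pics/s0b.png

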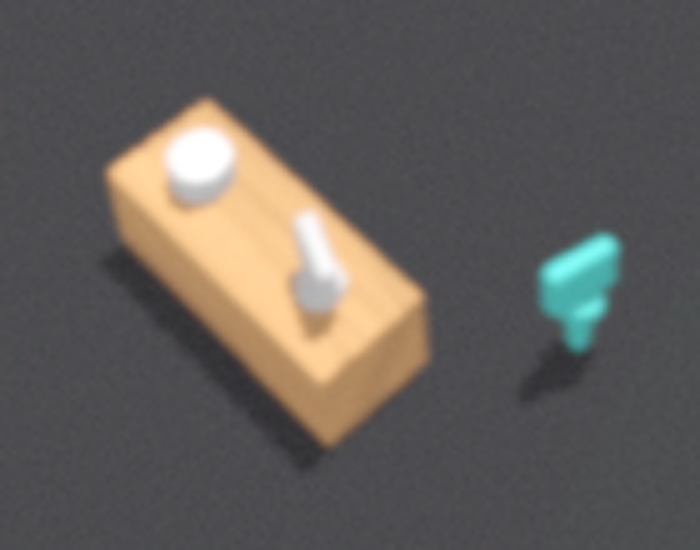

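Run:
```python
from h import *
r=np.round
a=at_z('top',(270.3,188.8),6);b=at_z('top',(354.4,167.9),6);print('feet holes',r(a,1),r(b,1),np.linalg.norm(a-b),'mid',(a+b)/2,'yaw',np.arctan2(*(a-b)[1::-1]))
print('strip hole top',r(at_z('top',(309.1,176.5),36),1),'side',r(at_z('side',(294.2,219.2),36),1),tri((294.2,219.2),(309.1,176.5)))
print('rail_top net',r(at_z('top',(312.1,175.7),40),1),r(at_z('side',(295.4,217.5),40),1))
print('brk hole',r(at_z('top',(404.4,183.2),17),1),r(at_z('side',(341.5,178.3),17),1))
print('brk fin top',r(at_z('top',(402.8,196.3),62),1),r(at_z('side',(355,168.7),62),1),r(at_z('top',(402.4,199.7),62),1))
ctrl.get_image('top')
S={}
for n in('top','side'):
  ctrl.get_image(n)
  for l in('bracket','rail','holder','wingscrew'):
    for d in ctrl.silhouettes(l,n)[:3]:
      m=d['region'].astype(np.uint8)
      if m.sum()<5: continue
      S[f'{n}_{l}_{d["conf"]:.2f}']=m
      box=cv2.minAreaRect(np.argwhere(m)[:,::-1].astype(np.float32))
      print(n,l,round(d['conf'],2),m.sum(),r(box[0],1),r(box[1],1),round(box[2],1))
np.savez('sil.npz',**S)
# holder: top corners
for p in [(230,80),(333,110),(150,322),(250,350)]: print('hc',r(at_z('top',(140+p[0]/5,170+p[1]/5),40),1))
print('screw collar top', r(at_z('top',(140+213/5,170+284/5),46),1),'side',r(at_z('side',(200+322/5,280+283/5),46),1))
print('wing ends', [r(at_z('top',(140+x/5,170+y/5),68),1) for x,y in((208,255),(182,297))])
print('pin', r(at_z('top',(140+247/5,170+143/5),54),1))
```

```text
feet holes [574.4  87.6   6. ] [ 622.1 -123.1    6. ] 216.01013791877335 mid [598.25012043 -17.76797818   6.        ] yaw 1.7931050360745817
strip hole top [596.8  -9.8  36. ] side [594.8  -6.4  36. ] (array([597.22668388,  -9.87481536,  32.51265679]), np.float64(0.6191960201429679))
rail_top net [597.7 -17.1  40. ] [593.   -9.1  40. ]
brk hole [ 578.  -243.5   17. ] [ 575.7 -239.1   17. ]
brk fin top [ 538.6 -227.9   62. ] [ 537.4 -236.9   62. ] [ 530.6 -226.5   62. ]
top bracket 0.7 537 [402.6 190.3] [17.4 32.6] 9.5
top bracket 0.65 538 [450.  184.5] [17.2 33. ] 53.1
top rail 0.91 1311 [312.3 178.2] [19.9 96.5] 76.0
top rail 0.42 545 [402.5 190.8] [17.4 33.4] 8.1
top holder 0.91 1016 [188.2 212.9] [23.7 50.9] 18.4
top wingscrew 0.49 54 [200.  257.5] [9.2 6.4] 45.0
top wingscrew 0.24 554 [402.7 190.3] [17.5 32.6] 10.3
side bracket 0.79 293 [358.9 158.9] [19.5 17.5] 85.9
side bracket 0.74 474 [346.5 182.3] [22.3 29.4] 72.6
side rail 0.73 550 [398.  236.3] [67.5 17.2] 30.2
side rail 0.68 1161 [293.3 229. ] [21.7 75.6] 23.1
side holder 0.56 1878 [253.  332.5] [70.  33.2] 45.0
side wingscrew 0.46 207 [314.1 336.8] [13.4 21.7] 23.2
hc [580.5 287.8  40. ]
hc [564.5 237.4  40. ]
hc [464.6 323.6  40. ]
hc [450.3 275.4  40. ]
screw collar top [481.5 291.8  46. ] side [481.5 297.6  46. ]
wing ends [array([492.9, 287.4,  68. ]), array([473.7, 299.1,  68. ])]
pin [547.2 274.5  54. ]
```

```bash
cat > fit.py <<'E'
from h import *
from scipy.optimize import minimize
def box(x0,x1,y0,y1,z0,z1): return np.array([[x,y,z] for x in(x0,x1) for y in(y0,y1) for z in(z0,z1)],float)
def cyl(r,z0,z1,x=0):
    a=np.linspace(0,2*np.pi,24,endpoint=False);return np.array([[x+r*np.cos(t),r*np.sin(t),z] for t in a for z in(z0,z1)])
M={'bracket':[box(-40,40,-19.5,19.5,12,17),box(-40,40,-19.5,-16.5,0,12),box(-40,40,16.5,19.5,0,12),box(-27,-17,-13,13,17,62)],
'rail':[box(-90,90,-15,15,0,40),box(-120,-90,-25,25,0,6),box(90,120,-25,25,0,6)],
'holder':[box(-60,60,-22.5,22.5,0,40)]}
def rend(n,parts,p,z=0,S=6,win=None):
    x0,y0,x1,y1=win;im=np.zeros(((y1-y0)*S,(x1-x0)*S),np.uint8)
    R=Ro.from_euler('z',p[2]).as_matrix()
    for P in parts:
        X=P@R.T+[p[0],p[1],z]
        q=np.array([proj(n,x) for x in X]);q=(q+0.5-[x0,y0])*S-0.5
        cv2.fillConvexPoly(im,cv2.convexHull((q*16).astype(np.int32)),255,shift=4)
    return cv2.resize(im,(x1-x0,y1-y0),interpolation=cv2.INTER_AREA)/255.
def fit(n,parts,mask,p0,z=0):
    ys,xs=np.nonzero(mask);win=(xs.min()-8,ys.min()-8,xs.max()+9,ys.max()+9)
    T=mask[win[1]:win[3],win[0]:win[2]].astype(float)
    T=cv2.GaussianBlur(T,(0,0),1)
    f=lambda p:np.mean((cv2.GaussianBlur(rend(n,parts,(p[0],p[1],p[2]/50),z,win=win),(0,0),1)-T)**2)
    r=minimize(f,[p0[0],p0[1],p0[2]*50],method='Nelder-Mead',options=dict(initial_simplex=[[p0[0],p0[1],p0[2]*50],[p0[0]+8,p0[1],p0[2]*50],[p0[0],p0[1]+8,p0[2]*50],[p0[0],p0[1],p0[2]*50+5]],maxiter=150))
    return np.array([r.x[0],r.x[1],r.x[2]/50]),r.fun
E
python3 - <<'E'
from fit import *
S=np.load('sil.npz');g=lambda k:S[[x for x in S if x.startswith(k)][0]]
print('campos',[np.round(-cam(n)[4].T@cam(n)[5]) for n in('top','side')])
R=[('top','bracket',S['top_bracket_0.70'],(558,-238,-.2)),('side','bracket',S['side_bracket_0.74'],(558,-238,-.2)),
('top','rail',S['top_rail_0.91'],(598,-18,-1.348)),('side','rail',S['side_rail_0.68'],(598,-18,-1.348)),
('top','holder',g('top_holder'),(515,281,-.3)),('side','holder',g('side_holder'),(515,281,-.3))]
for n,l,m,p in R:
    q,e=fit(n,M[l],m,p);print(n,l,np.round(q,3),e)
    im=cv2.imread(f'pics/raw_{n[0]}0.png');
    ys,xs=np.nonzero(m);w=(xs.min()-8,ys.min()-8,xs.max()+9,ys.max()+9)
    o=cv2.resize(im[w[1]:w[3],w[0]:w[2]],None,fx=5,fy=5,interpolation=cv2.INTER_CUBIC)
    c=(cv2.resize(rend(n,M[l],q,win=w),(o.shape[1],o.shape[0]))>.5).astype(np.uint8)
    cv2.drawContours(o,cv2.findContours(c,0,1)[0],-1,(0,0,255),1)
    cv2.imwrite(f'pics/fit_{n}_{l}.png',o)
a=[cv2.imread(f'pics/fit_{n}_{l}.png') for l in M for n in('top','side')]
W=[cv2.resize(x,(260,int(x.shape[0]*260/x.shape[1]))) for x in a]
c=np.zeros((600,780,3),np.uint8)
for i,x in enumerate(W):
    x=x[:300]; c[300*(i%2):300*(i%2)+x.shape[0],260*(i//2):260*(i//2)+260]=x
cv2.imwrite('pics/fits.png',c)
E
```

```text
campos [array([ 392.,  -22., 1016.]), array([224., 617., 655.])]Traceback (most recent call last):
  File "<stdin>", line 8, in <module>
  File "fit.py", line 22, in fit
    r=minimize(f,[p0[0],p0[1],p0[2]*50],method='Nelder-Mead',options=dict(initial_simplex=[[p0[0],p0[1],p0[2]*50],[p0[0]+8,p0[1],p0[2]*50],[p0[0],p0[1]+8,p0[2]*50],[p0[0],p0[1],p0[2]*50+5]],maxiter=150))
    res = _minimize_neldermead(fun, x0, args, callback, bounds=bounds,
                               **options)
    fxr = func(xr)
    fx = function(np.copy(x), *(wrapper_args + args))
  File "fit.py", line 21, in <lambda>
    f=lambda p:np.mean((cv2.GaussianBlur(rend(n,parts,(p[0],p[1],p[2]/50),z,win=win),(0,0),1)-T)**2)
                                         ~~~~^^^^^^^^^^^^^^^^^^^^^^^^^^^^^^^^^^^^^^^
  File "fit.py", line 14, in rend
    q=np.array([proj(n,x) for x in X]);q=(q+0.5-[x0,y0])*S-0.5
                ~~~~^^^^^
  File "h.py", line 14, in proj
    f,cx,cy,k1,R,t=cam(n); c=R@np.asarray(X,float)+t; u=c[:2]/c[2]; u=u*(1+k1*(u@u)); return np.array([cx,cy])+f*u
                   ~~~^^^
  File "h.py", line 5, in cam
    c=ctrl.camera_info(n); f=200/np.tan(np.radians(c['fovy'])/2)
ValueError: time passes only in moves, steps and waits
```

```bash
python3 - <<'E'
s=open('h.py').read()
s=s.replace("def cam(n):","import functools\n@functools.lru_cache(None)\ndef cam(n):")
open('h.py','w').write(s)
E
cat > r1.py <<'E'
from fit import *
S=np.load('sil.npz');g=lambda k:S[[x for x in S if x.startswith(k)][0]]
R=[('top','bracket',S['top_bracket_0.70'],(558,-238,-.2)),('side','bracket',S['side_bracket_0.74'],(558,-238,-.2)),
('top','rail',S['top_rail_0.91'],(598,-18,-1.348)),('side','rail',S['side_rail_0.68'],(598,-18,-1.348)),
('top','holder',g('top_holder'),(515,281,-.3)),('side','holder',g('side_holder'),(515,281,-.3))]
for n,l,m,p in R:
    q,e=fit(n,M[l],m,p);print(n,l,np.round(q,3),e)
    im=cv2.imread(f'pics/raw_{n[0]}0.png');
    ys,xs=np.nonzero(m);w=(xs.min()-8,ys.min()-8,xs.max()+9,ys.max()+9)
    o=cv2.resize(im[w[1]:w[3],w[0]:w[2]],None,fx=5,fy=5,interpolation=cv2.INTER_CUBIC)
    c=(cv2.resize(rend(n,M[l],q,win=w),(o.shape[1],o.shape[0]))>.5).astype(np.uint8)
    cv2.drawContours(o,cv2.findContours(c,0,1)[0],-1,(0,0,255),1)
    cv2.imwrite(f'pics/fit_{n}_{l}.png',o)
a=[cv2.imread(f'pics/fit_{n}_{l}.png') for l in M for n in('top','side')]
W=[cv2.resize(x,(260,int(x.shape[0]*260/x.shape[1]))) for x in a]
c=np.zeros((600,780,3),np.uint8)
for i,x in enumerate(W):
    x=x[:300]; c[300*(i%2):300*(i%2)+x.shape[0],260*(i//2):260*(i//2)+260]=x
cv2.imwrite('pics/fits.png',c)
E
python3 r1.py
```

```text
top bracket [ 5.60684e+02 -2.39005e+02 -2.42000e-01] 0.005199607315347521
side bracket [ 5.59893e+02 -2.35957e+02 -2.04000e-01] 0.002970727582159793
top rail [599.413 -17.264  -1.349] 0.02935571891001884
side rail [598.004 -16.16   -1.348] 0.023626258934575425
top holder [ 5.17327e+02  2.86194e+02 -2.93000e-01] 0.03751172270653615
side holder [ 5.17054e+02  2.86783e+02 -3.00000e-01] 0.03919717863706901
```

View pics/fits.png

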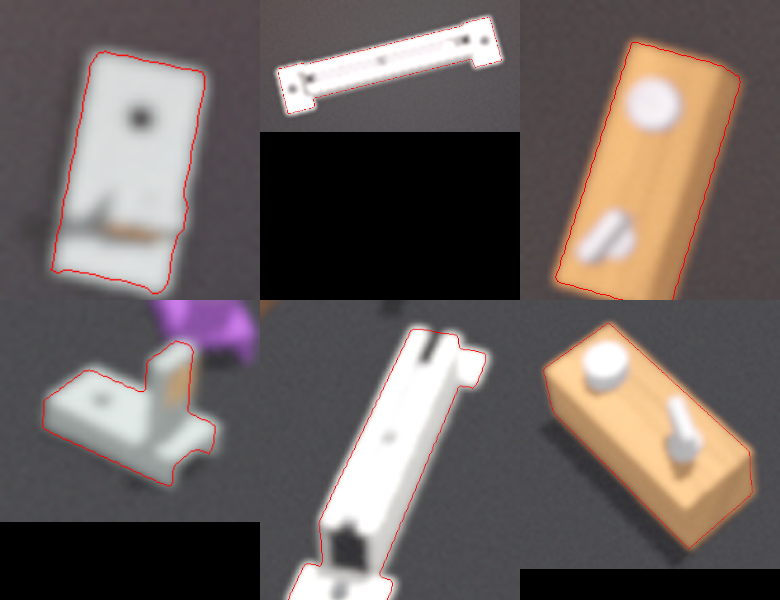

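```bash
cat >> h.py <<'E'
def toolR():
    return Ro.from_euler('xyz',ctrl.read_state()['tool_rot']).as_matrix()
def plan(pos,jaw=None):
    """shift in tool axes units to pos, and rotvec units to make tool x down and jaw yaw=jaw (mod pi)"""
    s=ctrl.read_state();R=toolR();d=R.T@(np.array(pos)-s['eef_pos'])/750
    print('shift units',np.round(d,4),'| mm',np.round(np.array(pos)-s['eef_pos'],1))
    cur=np.arctan2(R[1,2],R[0,2])
    if jaw is None: jaw=cur
    best=None
    for k in(-2,-1,0,1,2):
        y=jaw+k*np.pi
        z=np.array([np.cos(y),np.sin(y),0]);x=np.array([0,0,-1.]);T=np.stack([x,np.cross(z,x),z],1)
        w=Ro.from_matrix(R.T@T).as_rotvec()/np.radians(6)
        if best is None or np.linalg.norm(w)<np.linalg.norm(best[0]):best=(w,T)
    w,T=best
    print('turn units',np.round(w,3),'cur jaw yaw',round(cur,3),'down err',np.round(R[:,0],3),' shift after turn',np.round(T.T@(np.array(pos)-s['eef_pos'])/750,4))
E
python3 - <<'E'
from h import *
st();print(np.round(toolR(),3));plan((480,330,200),-.22)
E
```

```text
t 1.95 p [146.1 633.4 202.9] rot [ 1.94   1.571 -2.999] F [-0.4 -0.2  0.1] w 85.2 q [-1.41  0.63  0.04  1.52 -0.03  1.   -0.02]
[[-0.    -0.974  0.225]
 [-0.     0.225  0.974]
 [-1.     0.    -0.   ]]
shift units [ 0.0039 -0.5247 -0.294 ] | mm [ 333.9 -303.4   -2.9]
turn units [ 1.4935e+01 -1.0000e-03 -0.0000e+00] cur jaw yaw 1.344 down err [-0. -0. -1.]  shift after turn [ 0.0039 -0.2976  0.5227]
```

Call:
servo_tool([
  {"dy":-0.0656,"dz":-0.0368,"fingers":0},
  {"dy":-0.0656,"dz":-0.0368,"fingers":0},
  {"dy":-0.0656,"dz":-0.0368,"fingers":0},
  {"dy":-0.0656,"dz":-0.0368,"fingers":0},
  {"dy":-0.0656,"dz":-0.0368,"fingers":0},
])

```text
schema error: expected keys dx, dy, dz, wx, wy, wz, fingers
```

Call:
servo_tool([
  {"dy":-0.0656,"dz":-0.0368,"fingers":0},
  {"dy":-0.0656,"dz":-0.0368,"fingers":0},
  {"dy":-0.0656,"dz":-0.0368,"fingers":0},
  {"wx":1,"fingers":0},
  {"wx":1,"fingers":0},
])

```text
schema error: expected keys dx, dy, dz, wx, wy, wz, fingers
```

Run:
```python
from h import *
st();plan((539,-232,150),-.22)
```

```text
t 1.95 p [146.1 633.4 202.9] rot [ 1.94   1.571 -2.999] F [-0.4 -0.2  0.1] w 85.2 q [-1.41  0.63  0.04  1.52 -0.03  1.   -0.02]
shift units [ 0.0705 -0.7699 -1.0065] | mm [ 392.9 -865.4  -52.9]
turn units [ 1.4935e+01 -1.0000e-03 -0.0000e+00] cur jaw yaw 1.344 down err [-0. -0. -1.]  shift after turn [ 0.0705 -1.0117  0.763 ]
```

Call:
servo_tool([
  {"dx":0,"dy":-0.0656,"dz":-0.0368,"wx":0,"wy":0,"wz":0,"fingers":0},
  {"dx":0,"dy":-0.0656,"dz":-0.0368,"wx":0,"wy":0,"wz":0,"fingers":0},
  {"dx":0,"dy":-0.0656,"dz":-0.0368,"wx":0,"wy":0,"wz":0,"fingers":0},
  {"dx":0,"dy":-0.0656,"dz":-0.0368,"wx":0,"wy":0,"wz":0,"fingers":0},
  {"dx":0,"dy":-0.0656,"dz":-0.0368,"wx":0,"wy":0,"wz":0,"fingers":0},
])

```text
clock: 2.58
eef_pos: [356.2, 442.4, 203.1]
tool_rot: [-0.47, 1.57, 0.874]
force: [0.8, 0.2, -0.2]
width: 85.5
```

Call:
servo_tool([
  {"dx":0,"dy":-0.0656,"dz":-0.0368,"wx":0,"wy":0,"wz":0,"fingers":0},
  {"dx":0,"dy":-0.0656,"dz":-0.0368,"wx":0,"wy":0,"wz":0,"fingers":0},
  {"dx":0,"dy":-0.0656,"dz":-0.0368,"wx":0,"wy":0,"wz":0,"fingers":0},
  {"dx":0,"dy":0,"dz":0,"wx":1,"wy":0,"wz":0,"fingers":0},
  {"dx":0,"dy":0,"dz":0,"wx":1,"wy":0,"wz":0,"fingers":0},
])

```text
clock: 3.2
eef_pos: [480.9, 328.7, 202.9]
tool_rot: [0.457, 1.571, 1.585]
force: [-0.9, 0.7, -0.5]
width: 85.2
```

Run:
```python
from h import *
st();plan((539,-232,150),-.22)
```

```text
t 3.2 p [480.9 328.7 202.9] rot [0.457 1.571 1.585] F [-0.9  0.7 -0.5] w 85.2 q [-0.72  0.53  0.11  1.71 -0.07  0.9   0.55]
shift units [ 0.0704 -0.39   -0.6425] | mm [  58.1 -560.7  -52.9]
turn units [ 1.2877e+01  1.0000e-03 -1.0000e-03] cur jaw yaw 1.129 down err [-0.  0. -1.]  shift after turn [ 0.0705 -0.7126  0.2388]
```

Call:
servo_tool([
  {"dx":0,"dy":-0.039,"dz":-0.0643,"wx":0,"wy":0,"wz":0,"fingers":0},
  {"dx":0,"dy":-0.039,"dz":-0.0643,"wx":0,"wy":0,"wz":0,"fingers":0},
  {"dx":0,"dy":-0.039,"dz":-0.0643,"wx":0,"wy":0,"wz":0,"fingers":0},
  {"dx":0,"dy":-0.039,"dz":-0.0643,"wx":0,"wy":0,"wz":0,"fingers":0},
  {"dx":0,"dy":-0.039,"dz":-0.0643,"wx":0,"wy":0,"wz":0,"fingers":0},
])

```text
clock: 3.82
eef_pos: [510.9, 47.7, 203.2]
tool_rot: [-0.945, 1.57, 0.19]
force: [0.8, 0.5, 0.2]
width: 85.4
```

Call:
servo_tool([
  {"dx":0,"dy":-0.039,"dz":-0.0643,"wx":0,"wy":0,"wz":0,"fingers":0},
  {"dx":0,"dy":-0.039,"dz":-0.0643,"wx":0,"wy":0,"wz":0,"fingers":0},
  {"dx":0,"dy":-0.039,"dz":-0.0643,"wx":0,"wy":0,"wz":0,"fingers":0},
  {"dx":0,"dy":-0.039,"dz":-0.0643,"wx":0,"wy":0,"wz":0,"fingers":0},
  {"dx":0,"dy":-0.039,"dz":-0.0643,"wx":0,"wy":0,"wz":0,"fingers":0},
])

```text
clock: 4.45
eef_pos: [541.6, -232.8, 203.1]
tool_rot: [-1.122, 1.57, 0.012]
force: [1.3, 0.1, -0.5]
width: 85.5
```

Call:
servo_tool([
  {"dx":0,"dy":0,"dz":0,"wx":1,"wy":0,"wz":0,"fingers":0},
  {"dx":0,"dy":0,"dz":0,"wx":1,"wy":0,"wz":0,"fingers":0},
  {"dx":0,"dy":0,"dz":0,"wx":1,"wy":0,"wz":0,"fingers":0},
  {"dx":0,"dy":0,"dz":0,"wx":1,"wy":0,"wz":0,"fingers":0},
  {"dx":0,"dy":0,"dz":0,"wx":1,"wy":0,"wz":0,"fingers":0},
])

```text
clock: 5.08
eef_pos: [541.4, -230.9, 203.0]
tool_rot: [-0.205, 1.571, 0.402]
force: [-0.2, 0.3, 0.2]
width: 85.2
```

Call:
servo_tool([
  {"dx":0.014,"dy":0,"dz":0,"wx":1,"wy":0,"wz":0,"fingers":0},
  {"dx":0.014,"dy":0,"dz":0,"wx":1,"wy":0,"wz":0,"fingers":0},
  {"dx":0.014,"dy":0,"dz":0,"wx":1,"wy":0,"wz":0,"fingers":0},
  {"dx":0.014,"dy":0,"dz":0,"wx":1,"wy":0,"wz":0,"fingers":0},
  {"dx":0.014,"dy":0,"dz":0,"wx":1,"wy":0,"wz":0,"fingers":0},
])

```text
clock: 5.7
eef_pos: [541.5, -230.9, 150.1]
tool_rot: [0.075, 1.571, 0.159]
force: [0.5, 0.8, 0.1]
width: 85.6
```

Call:
servo_tool([
  {"dx":0,"dy":0,"dz":0,"wx":1,"wy":0,"wz":0,"fingers":0},
  {"dx":0,"dy":0,"dz":0,"wx":1,"wy":0,"wz":0,"fingers":0},
  {"dx":0,"dy":0,"dz":0,"wx":0.9,"wy":0,"wz":0,"fingers":0},
])

```text
clock: 6.08
eef_pos: [541.5, -230.8, 150.4]
tool_rot: [0.86, 1.571, 0.641]
force: [0.4, 0.5, 0.2]
width: 85.6
```

Run:
```python
from h import *
snap('top','t1',(340,120,500,240),5);snap('side','s1',(270,90,430,210),5)
st();plan((538.8,-232.7,28),-.22)
```

```text
t 6.17 p [ 541.5 -230.8  150.3] rot [-1.848  1.571 -2.064] F [0.7 0.5 0.3] w 85.5 q [ 0.05  0.65  0.49  1.76 -0.4   0.83  0.51]
shift units [ 0.1631 -0.0032 -0.0029] | mm [  -2.7   -1.9 -122.3]
turn units [ 0.036 -0.     0.002] cur jaw yaw -0.216 down err [-0. -0. -1.]  shift after turn [ 0.1631 -0.0033 -0.0029]
```

View pics/t1.png

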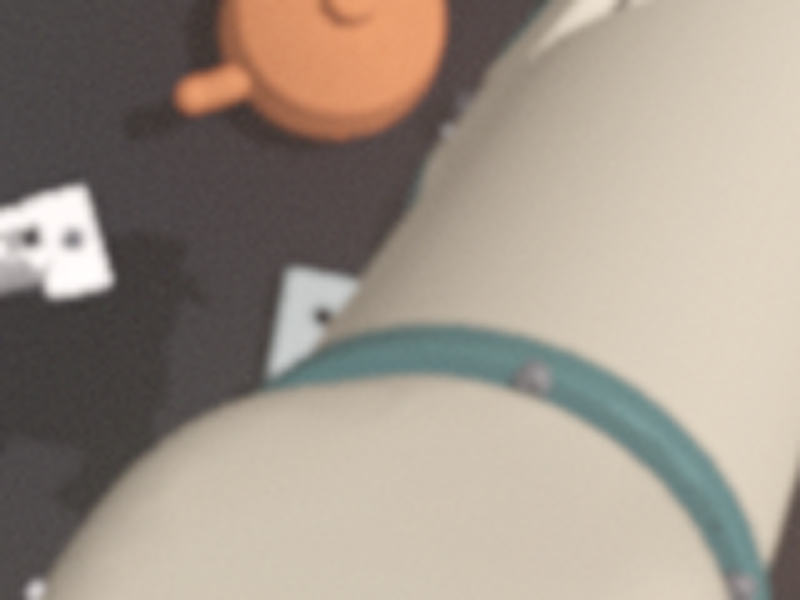

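View pics/s1.png

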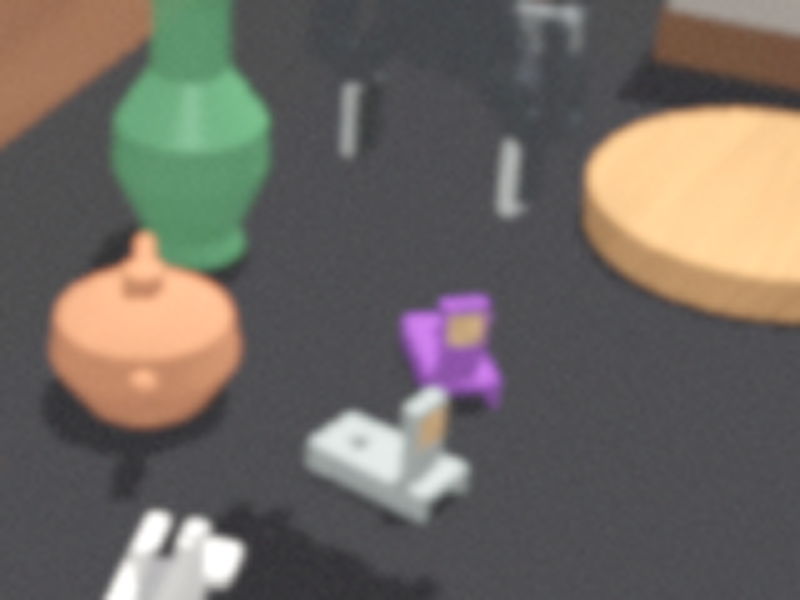

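Call:
servo_tool([
  {"dx":0.04,"dy":-0.0032,"dz":-0.0029,"wx":0,"wy":0,"wz":0,"fingers":0},
  {"dx":0.04,"dy":0,"dz":0,"wx":0,"wy":0,"wz":0,"fingers":0},
  {"dx":0.04,"dy":0,"dz":0,"wx":0,"wy":0,"wz":0,"fingers":0},
  {"dx":0.025,"dy":0,"dz":0,"wx":0,"wy":0,"wz":0,"fingers":0},
  {"dx":0.018,"dy":0,"dz":0,"wx":0,"wy":0,"wz":0,"fingers":0.3},
])

```text
clock: 6.8
eef_pos: [538.8, -232.9, 27.4]
tool_rot: [1.934, 1.571, 1.718]
force: [0.3, -0.3, -1.2]
width: 69.6
```

Run:
```python
from h import *
snap('side','s2',(290,100,410,220),5)
st();plan((538.8,-232.7,28),-.22)
```

```text
t 6.85 p [ 538.  -232.5   26.2] rot [2.921 1.569 2.705] F [ 0.  -0.3 -1.6] w 62.7 q [ 0.13  0.82  0.37  1.84 -0.5   0.58  0.61]
shift units [-0.0024 -0.0001  0.0012] | mm [ 0.8 -0.2  1.8]
turn units [ 0.04  -0.019 -0.004] cur jaw yaw -0.216 down err [-0.002  0.001 -1.   ]  shift after turn [-0.0024 -0.0001  0.0012]
```

View pics/s2.png

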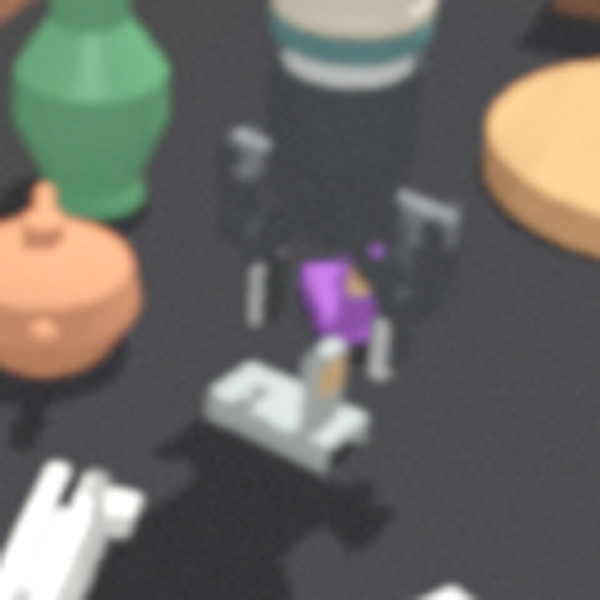

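Run:
```python
from h import *
for z in (17,28,36,45,62): print(z,proj('side',(538.8,-232.7,z)))
u=np.array([np.cos(-.216),np.sin(-.216),0]);v=np.array([-u[1],u[0],0])
for s in(1,-1):
  for w in(-11,11): print(s,w,[np.round(proj('side',np.array([538.3,-232.6,z])+s*31*u+w*v),1) for z in(28,36,50)])
```

```text
17 [352.81667921 183.04921549]
28 [353.07771995 179.7572188 ]
36 [353.26960188 177.33731649]
45 [353.48754892 174.58862377]
62 [353.90535163 169.31918632]
1 -11 [array([346.4, 174. ]), array([346.6, 171.6]), array([346.8, 167.3])]
1 11 [array([341.7, 177.4]), array([341.8, 175. ]), array([342.1, 170.7])]
-1 -11 [array([365. , 182.3]), array([365.2, 179.8]), array([365.6, 175.5])]
-1 11 [array([360.3, 185.9]), array([360.6, 183.5]), array([361. , 179.1])]
```

Call:
servo_tool([
  {"dx":0,"dy":0,"dz":0,"wx":0,"wy":0,"wz":0,"fingers":1},
  {"dx":0,"dy":0,"dz":0,"wx":0,"wy":0,"wz":0,"fingers":1},
  {"dx":0,"dy":0,"dz":0,"wx":0,"wy":0,"wz":0,"fingers":1},
  {"dx":0,"dy":0,"dz":0,"wx":0,"wy":0,"wz":0,"fingers":1},
  {"dx":0,"dy":0,"dz":0,"wx":0,"wy":0,"wz":0,"fingers":1},
])

```text
clock: 7.48
eef_pos: [539.2, -233.2, 29.2]
tool_rot: [-0.096, 1.569, -0.313]
force: [-0.8, 0.6, 5.8]
width: 7.4
```

Run:
```python
from h import *
snap('side','s3',(290,100,410,220),5)
st()
```

```text
t 7.53 p [ 539.2 -233.1   29.2] rot [-0.051  1.569 -0.268] F [-0.8  1.2  6.7] w 7.2 q [ 0.13  0.81  0.38  1.84 -0.5   0.59  0.61]
```

View pics/s3.png

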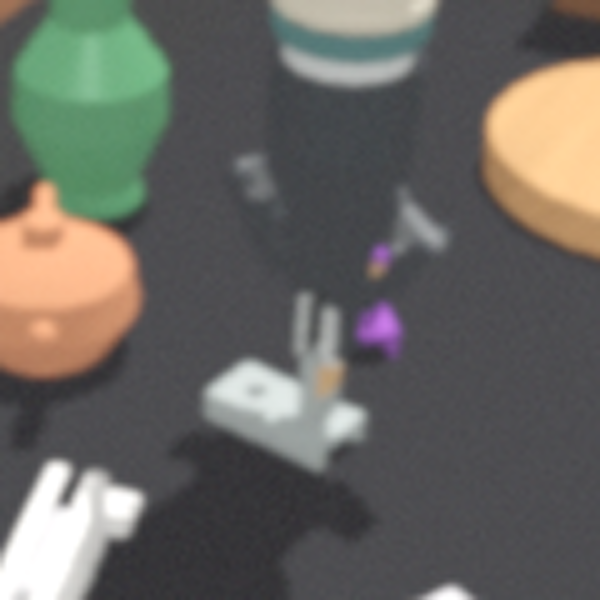

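Call:
servo_tool([
  {"dx":-0.02,"dy":0,"dz":0,"wx":0,"wy":0,"wz":0,"fingers":1},
  {"dx":-0.03,"dy":0,"dz":0,"wx":0,"wy":0,"wz":0,"fingers":1},
  {"dx":-0.03,"dy":0,"dz":0,"wx":0,"wy":0,"wz":0,"fingers":1},
])

```text
clock: 7.9
eef_pos: [538.6, -232.8, 89.3]
tool_rot: [-2.164, 1.571, -2.38]
force: [-0.2, -1.4, -1.9]
width: 7.2
```

Run:
```python
from h import *
snap('side','s4',(290,80,410,200),5)
st()
```

```text
t 7.95 p [ 540.3 -233.8   92.2] rot [-0.184  1.566 -0.401] F [0.2 0.4 1.9] w 7.7 q [ 0.09  0.72  0.44  1.81 -0.45  0.71  0.56]
```

View pics/s4.png

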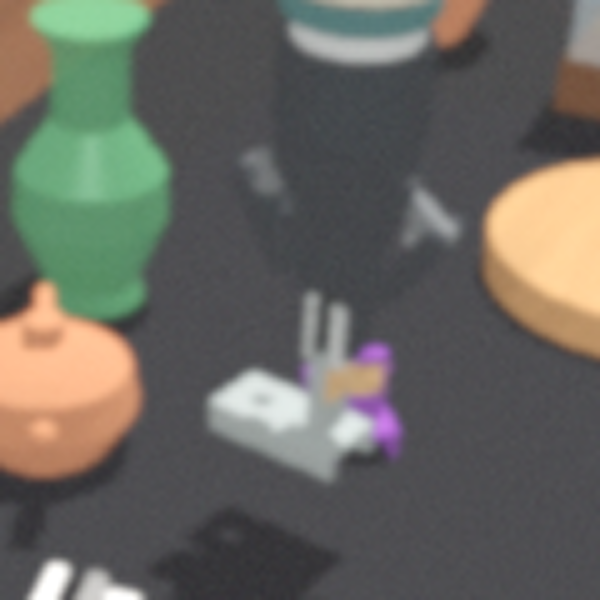

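Call:
servo_tool([
  {"dx":-0.02,"dy":0,"dz":0,"wx":1,"wy":0,"wz":0,"fingers":1},
  {"dx":-0.02,"dy":0,"dz":0,"wx":1,"wy":0,"wz":0,"fingers":1},
  {"dx":-0.02,"dy":0,"dz":0,"wx":1,"wy":0,"wz":0,"fingers":1},
  {"dx":-0.02,"dy":0,"dz":0,"wx":1,"wy":0,"wz":0,"fingers":1},
  {"dx":0,"dy":0,"dz":0,"wx":1,"wy":0,"wz":0,"fingers":1},
])

```text
clock: 8.57
eef_pos: [539.4, -233.1, 149.4]
tool_rot: [0.418, 1.568, -0.325]
force: [0.1, 1.0, -0.6]
width: 7.5
```

Call:
servo_tool([
  {"dx":0,"dy":0,"dz":0,"wx":1,"wy":0,"wz":0,"fingers":1},
  {"dx":0,"dy":0,"dz":0,"wx":1,"wy":0,"wz":0,"fingers":1},
  {"dx":0,"dy":0,"dz":0,"wx":1,"wy":0,"wz":0,"fingers":1},
  {"dx":0,"dy":0,"dz":0,"wx":1,"wy":0,"wz":0,"fingers":1},
  {"dx":0,"dy":0,"dz":0,"wx":1,"wy":0,"wz":0,"fingers":1},
])

```text
clock: 9.2
eef_pos: [538.6, -232.5, 148.1]
tool_rot: [2.936, 1.57, 1.669]
force: [-0.3, 0.2, -1.4]
width: 7.4
```

Call:
servo_tool([
  {"dx":0,"dy":0,"dz":0,"wx":0.8,"wy":0,"wz":0,"fingers":1},
  {"dx":0,"dy":0,"dz":0,"wx":0,"wy":0,"wz":0,"fingers":1},
])

```text
clock: 9.45
eef_pos: [538.6, -232.5, 148.0]
tool_rot: [-1.813, 1.57, 3.124]
force: [0.9, -0.7, -0.9]
width: 7.4
```

Run:
```python
from h import *
st();plan((587.3,32.5,120),-1.3485)
```

```text
t 9.45 p [ 538.6 -232.5  148. ] rot [-1.813  1.57   3.124] F [ 0.9 -0.7 -0.9] w 7.4 q [-0.12  0.74  0.81  1.77 -0.66  0.93 -0.36]
shift units [ 0.0373  0.1421 -0.33  ] | mm [ 48.7 265.  -28. ]
turn units [ 0.023 -0.001  0.004] cur jaw yaw -1.346 down err [-0.  0. -1.]  shift after turn [ 0.0373  0.1413 -0.3304]
```

Call:
servo_tool([
  {"dx":0,"dy":0.0284,"dz":-0.066,"wx":0,"wy":0,"wz":0,"fingers":1},
  {"dx":0.005,"dy":0.0284,"dz":-0.066,"wx":0,"wy":0,"wz":0,"fingers":1},
  {"dx":0.01,"dy":0.0284,"dz":-0.066,"wx":0,"wy":0,"wz":0,"fingers":1},
  {"dx":0.01,"dy":0.0284,"dz":-0.066,"wx":0,"wy":0,"wz":0,"fingers":1},
  {"dx":0.01,"dy":0.0284,"dz":-0.066,"wx":0,"wy":0,"wz":0,"fingers":1},
])

```text
clock: 10.07
eef_pos: [587.9, 34.1, 121.8]
tool_rot: [2.084, 1.57, 0.738]
force: [0.5, -0.1, -1.7]
width: 7.3
```

Call:
servo_tool([
  {"dx":0,"dy":0,"dz":0,"wx":0,"wy":0,"wz":0,"fingers":1},
])

```text
clock: 10.2
eef_pos: [587.6, 39.3, 120.3]
tool_rot: [-2.86, 1.566, 2.087]
force: [-0.3, -0.4, -1.0]
width: 7.4
```

Run:
```python
from h import *
snap('top','t5',(250,110,390,220),5);snap('side','s5',(230,120,370,240),5)
st();plan((587.3,32.5,90),-1.3485)
```

```text
t 10.3 p [587.5  32.6 121.8] rot [-0.741  1.57  -2.085] F [ 0.1 -0.2 -0.8] w 7.2 q [-0.59  0.79  0.83  1.79 -0.73  0.9  -0.77]
shift units [ 0.0424 -0.0003  0.0001] | mm [ -0.2  -0.1 -31.8]
turn units [0.041 0.004 0.004] cur jaw yaw -1.344 down err [-0. -0. -1.]  shift after turn [ 0.0424 -0.0003  0.0001]
```

View pics/t5.png

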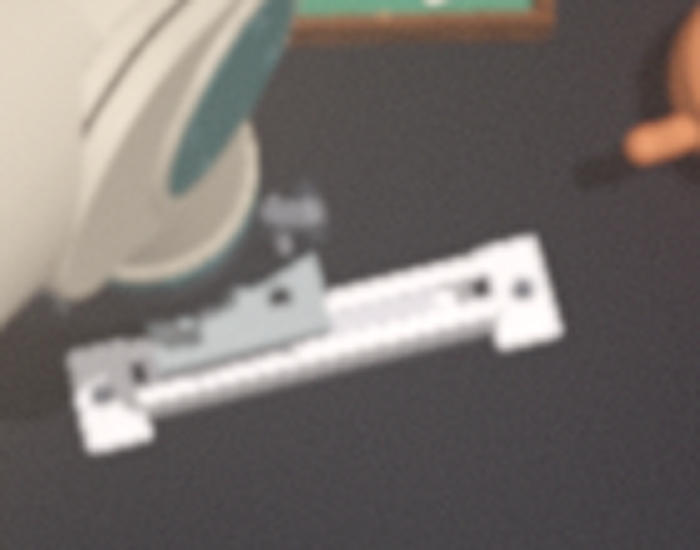

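View pics/s5.png

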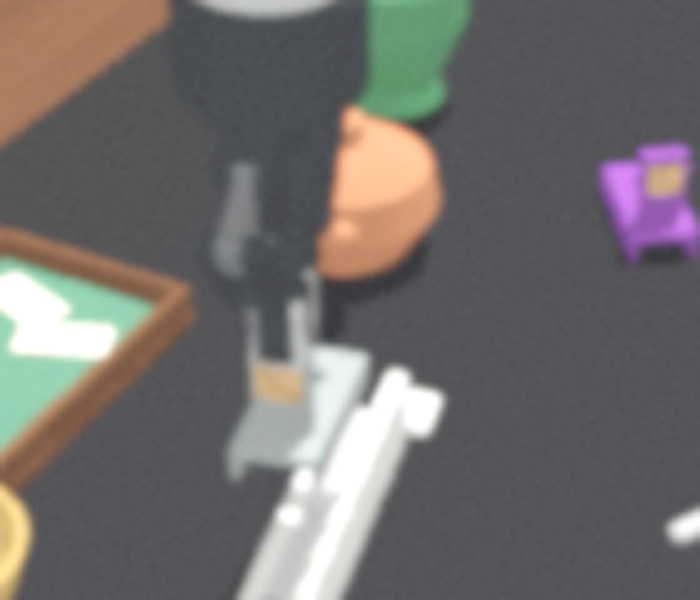

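```bash
cat >> h.py <<'E'
def uz(x,y,x0,y0,s=5): return ((x+.5)/s-.5+x0,(y+.5)/s-.5+y0)
E
python3 - <<'E'
from h import *
yaw=-1.344;u=np.array([np.cos(yaw),np.sin(yaw),0]);v=np.array([-u[1],u[0],0])
O=np.array([587.5,32.6,121.8-29.2])+21.55*u+.31*v
print('O',O)
for nm,p,(X,Y,Z) in[('cornerfar(+x,?)',(320,255),(40,19.5,17)),('cornernear',(328,328),(40,-19.5,17)),('hole',(281,296),(20,0,17)),('nearleft',(150,377),(-40,-19.5,17))]:
    q=uz(*p,250,110);w=at_z('top',q,O[2]+Z);e=O+X*u+Y*v
    print(nm,np.round(w[:2],1),'exp',np.round(e[:2],1),'diff along,across',np.round([(w-e)@u,(w-e)@v],1))
im=cv2.imread('pics/raw_t5.png')
from fit import *
for n,w,k in(('top',(250,110,390,220),'t5'),('side',(230,120,370,240),'s5')):
    im=cv2.imread(f'pics/raw_{k}.png')
    o=cv2.resize(im[w[1]:w[3],w[0]:w[2]],None,fx=5,fy=5,interpolation=cv2.INTER_CUBIC)
    for parts,p,z,c in((M['bracket'],(O[0],O[1],yaw),O[2],(0,0,255)),(M['rail'],(598.7,-16.7,-1.3485),0,(0,200,0))):
        mk=(cv2.resize(rend(n,parts,p,z,win=w),(o.shape[1],o.shape[0]))>.5).astype(np.uint8)
        cv2.drawContours(o,cv2.findContours(mk,0,1)[0],-1,c,1)
    cv2.imwrite(f'pics/ov_{k}.png',o)
E
```

```text
O [592.64773087  11.6715632   92.6       ]
cornerfar(+x,?) [617.7 -21.7] exp [620.6 -22.9] diff along,across [-1.9 -2.6]
cornernear [584.  -24.4] exp [582.6 -31.7] diff along,across [-6.8  3. ]
hole [599.2  -3.7] exp [597.1  -7.8] diff along,across [-3.5  3. ]
nearleft [563.8  55.5] exp [564.7  46.3] diff along,across [-9.2  1.3]
```

View pics/ov_t5.png

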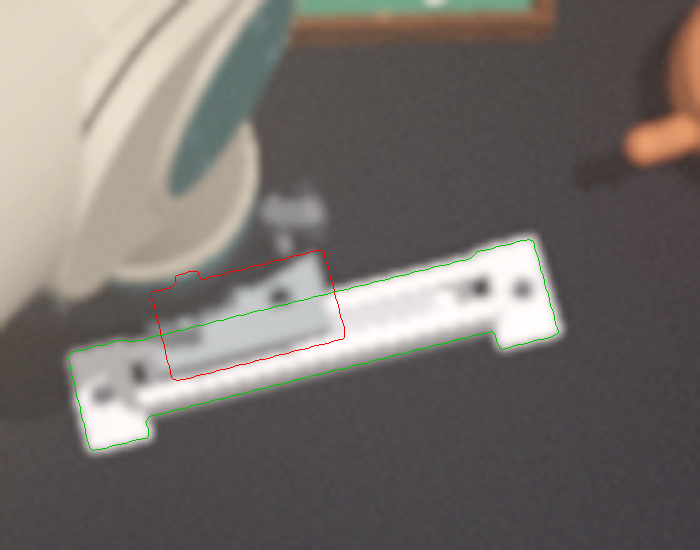

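View pics/ov_s5.png

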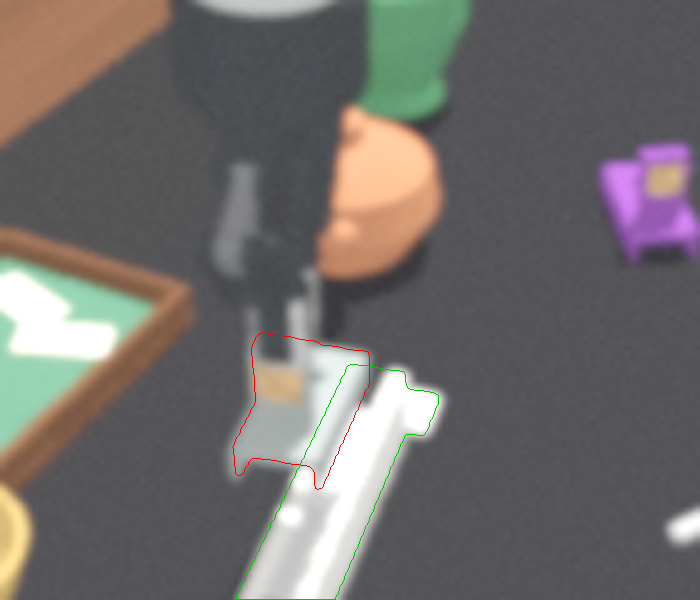

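Call:
servo_tool([
  {"dx":0,"dy":0,"dz":0,"wx":0,"wy":0,"wz":0,"fingers":1},
])

```text
clock: 10.42
eef_pos: [587.6, 30.3, 122.4]
tool_rot: [0.348, 1.57, -1.001]
force: [-0.1, -0.0, -1.1]
width: 7.3
```

```bash
cat > ov.py <<'E'
from fit import *
import sys
def ov(tag,dz=29.2,ax=21.55,ay=.31,rail=(598.7,-16.7,-1.3485)):
    ws={'top':(250,110,390,220),'side':(230,120,370,240)}
    for n in ws:
        s=st();w=ws[n];im=ctrl.get_image(n)[:,:,::-1]
        R=Ro.from_euler('xyz',s['tool_rot']).as_matrix();yaw=np.arctan2(R[1,2],R[0,2])
        u=np.array([np.cos(yaw),np.sin(yaw),0]);v=np.array([-u[1],u[0],0])
        O=s['eef_pos']+ax*u+ay*v-[0,0,dz]
        cv2.imwrite(f'pics/raw_{n[0]}{tag}.png',im)
        o=cv2.resize(im[w[1]:w[3],w[0]:w[2]],None,fx=5,fy=5,interpolation=cv2.INTER_CUBIC)
        for parts,p,z,c in((M['bracket'],(O[0],O[1],yaw),O[2],(0,0,255)),(M['rail'],rail,0,(0,200,0))):
            mk=(cv2.resize(rend(n,parts,p,z,win=w),(o.shape[1],o.shape[0]))>.5).astype(np.uint8)
            cv2.drawContours(o,cv2.findContours(mk,0,1)[0],-1,c,1)
        cv2.imwrite(f'pics/ov_{n[0]}{tag}.png',o)
    d=s['eef_pos']-np.array([rail[0],rail[1],0]);c,q=np.cos(rail[2]),np.sin(rail[2])
    print('O',np.round(O,1),'yaw',yaw)
ov(sys.argv[1])
E
python3 ov.py 6
```

```text
t 10.43 p [587.6  30.3 122.4] rot [ 0.348  1.57  -1.001] F [-0.1 -0.  -1.1] w 7.3 q [-0.58  0.79  0.83  1.79 -0.73  0.9  -0.77]
t 10.47 p [587.7  30.3 122.4] rot [ 0.614  1.57  -0.735] F [ 1.  -0.4 -1.6] w 7.6 q [-0.58  0.79  0.83  1.79 -0.73  0.9  -0.77]
O [592.7   9.3  93.2] yaw -1.3495706386997603
```

View pics/ov_t6.png

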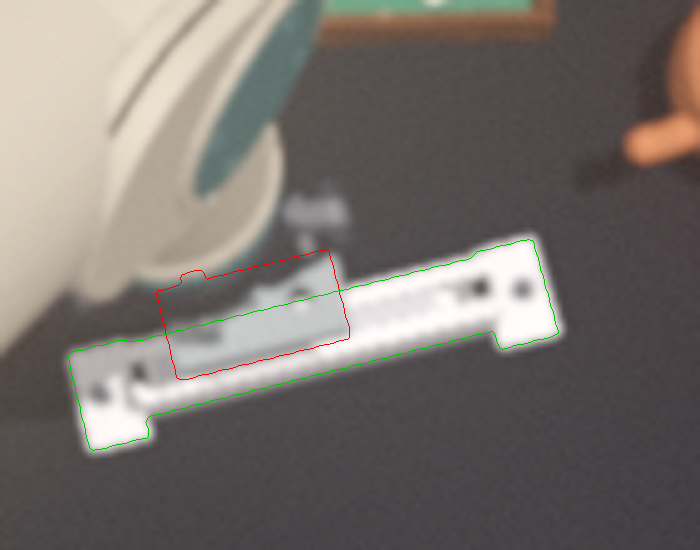

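View pics/ov_s6.png

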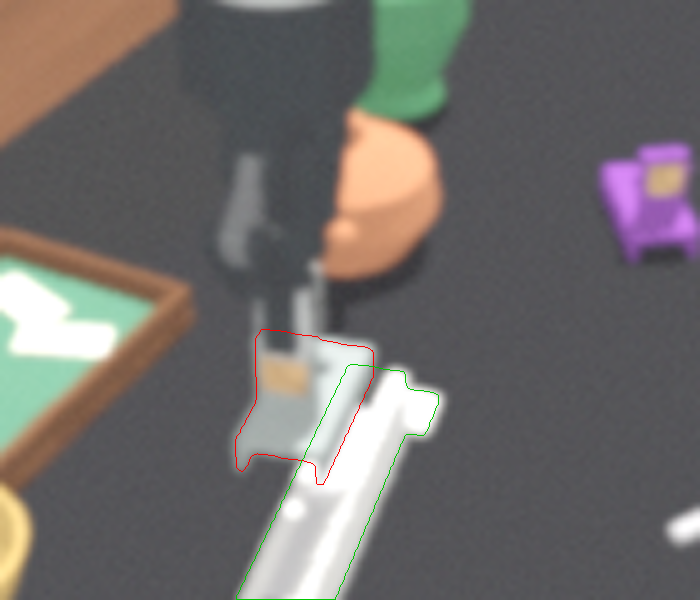

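Call:
servo_tool([
  {"dx":0.02,"dy":0,"dz":0,"wx":0,"wy":0,"wz":0,"fingers":1},
  {"dx":0.02,"dy":0,"dz":0,"wx":0,"wy":0,"wz":0,"fingers":1},
  {"dx":0.013,"dy":0,"dz":0,"wx":0,"wy":0,"wz":0,"fingers":1},
  {"dx":0,"dy":0,"dz":0,"wx":0,"wy":0,"wz":0,"fingers":1},
  {"dx":0,"dy":0,"dz":0,"wx":0,"wy":0,"wz":0,"fingers":1},
])

```text
clock: 11.15
eef_pos: [587.9, 31.9, 82.2]
tool_rot: [0.625, 1.57, -0.722]
force: [0.4, -0.1, -1.9]
width: 7.3
```

```bash
python3 ov.py 7; python3 -c "
from h import *
plan((587.3,32.5,56),-1.3485)"
```

```text
t 11.15 p [587.9  31.9  82.2] rot [ 0.625  1.57  -0.722] F [ 0.4 -0.1 -1.9] w 7.3 q [-0.56  0.84  0.78  1.81 -0.79  0.83 -0.73]
t 11.2 p [588.1  31.9  82.5] rot [ 1.08   1.57  -0.267] F [ 0.4  0.2 -1.7] w 7.5 q [-0.56  0.84  0.78  1.81 -0.79  0.83 -0.73]
O [593.1  11.   53.3] yaw -1.347341239138302
shift units [ 0.0354 -0.0009 -0.0009] | mm [ -0.8   0.5 -26.6]
turn units [ 0.011  0.003 -0.008] cur jaw yaw -1.347 down err [ 0.001 -0.    -1.   ]  shift after turn [ 0.0354 -0.0009 -0.0009]
```

View pics/ov_t7.png

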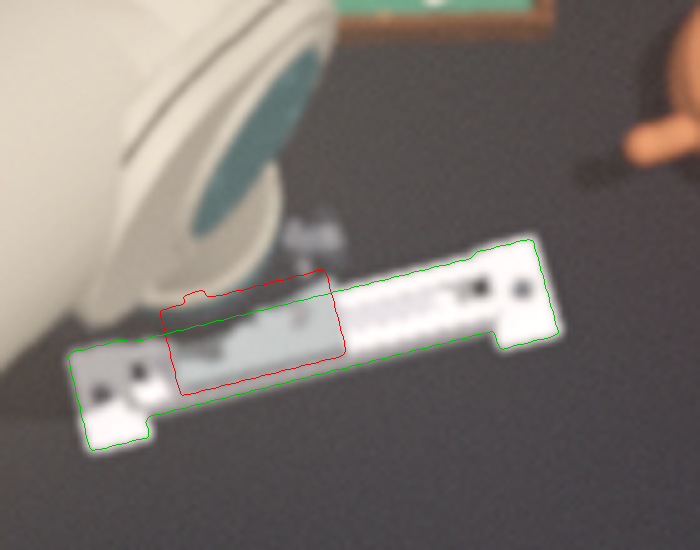

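View pics/ov_s7.png

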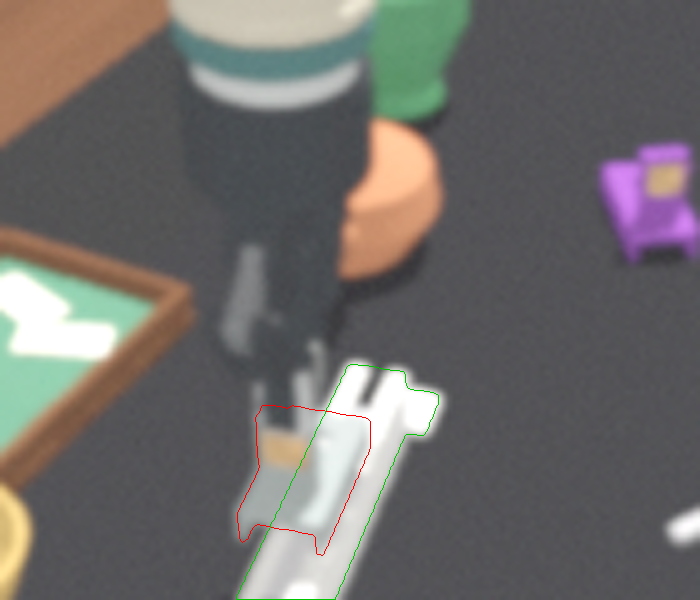

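Call:
servo_tool([
  {"dx":0.012,"dy":-0.0009,"dz":-0.0009,"wx":0,"wy":0,"wz":0,"fingers":1},
  {"dx":0.006,"dy":0,"dz":0,"wx":0,"wy":0,"wz":0,"fingers":1},
  {"dx":0.003,"dy":0,"dz":0,"wx":0,"wy":0,"wz":0,"fingers":1},
  {"dx":0.003,"dy":0,"dz":0,"wx":0,"wy":0,"wz":0,"fingers":1},
])

```text
clock: 11.75
eef_pos: [586.9, 32.5, 64.0]
tool_rot: [-0.404, 1.571, -1.752]
force: [-0.0, -0.8, -1.4]
width: 7.0
```

```bash
python3 -c "
from h import *
st();plan((587.3,32.5,56),-1.3485)"
```

```text
t 11.75 p [586.9  32.5  64. ] rot [-0.404  1.571 -1.752] F [-0.  -0.8 -1.4] w 7.0 q [-0.55  0.86  0.76  1.83 -0.81  0.8  -0.71]
shift units [0.0106 0.0005 0.0002] | mm [ 0.4 -0.  -8. ]
turn units [0.011 0.001 0.   ] cur jaw yaw -1.347 down err [-0. -0. -1.]  shift after turn [0.0106 0.0005 0.0002]
```

Call:
servo_tool([
  {"dx":0.004,"dy":0,"dz":0,"wx":0,"wy":0,"wz":0,"fingers":1},
  {"dx":0.003,"dy":0,"dz":0,"wx":0,"wy":0,"wz":0,"fingers":1},
  {"dx":0.002,"dy":0,"dz":0,"wx":0,"wy":0,"wz":0,"fingers":1},
  {"dx":0,"dy":0,"dz":0,"wx":0,"wy":0,"wz":0,"fingers":1},
])

```text
clock: 12.25
eef_pos: [586.9, 32.6, 57.4]
tool_rot: [1.392, 1.571, 0.045]
force: [-0.0, 0.3, -0.5]
width: 7.1
```

```bash
python3 ov.py 8
```

```text
t 12.25 p [586.9  32.6  57.4] rot [1.392 1.571 0.045] F [-0.   0.3 -0.5] w 7.1 q [-0.54  0.87  0.75  1.83 -0.82  0.79 -0.7 ]
t 12.3 p [586.9  32.6  57.4] rot [ 1.158  1.571 -0.189] F [ 1.  -0.6 -0.9] w 7.1 q [-0.54  0.87  0.75  1.83 -0.82  0.79 -0.7 ]
O [592.   11.7  28.2] yaw -1.3473272960149312
```

View pics/ov_s8.png

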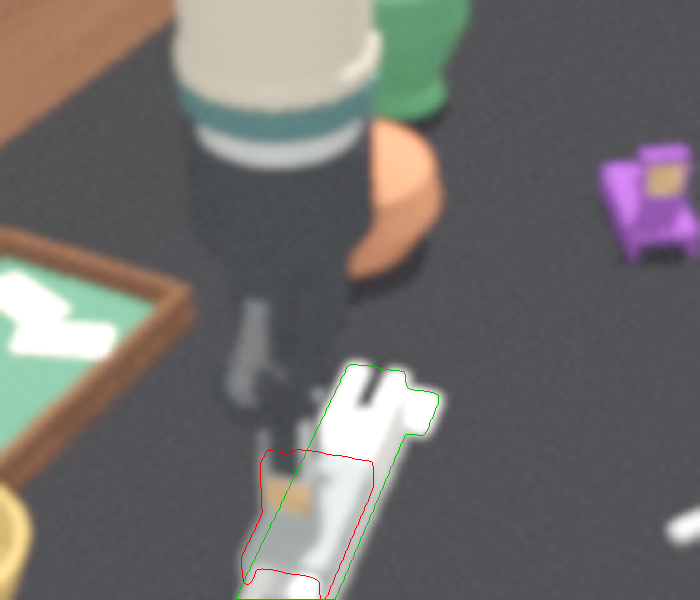

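Call:
servo_tool([
  {"dx":0.002,"dy":0,"dz":0,"wx":0,"wy":0,"wz":0,"fingers":1},
  {"dx":0,"dy":0,"dz":0,"wx":0,"wy":0,"wz":0,"fingers":1},
])

```text
clock: 12.6
eef_pos: [587.0, 32.7, 57.2]
tool_rot: [2.374, 1.57, 1.026]
force: [-2.7, 1.0, 8.0]
width: 7.3
```

Contact at the seated height (TCP 57, bracket about 28). Release.

Call:
servo_tool([
  {"dx":0,"dy":0,"dz":0,"wx":0,"wy":0,"wz":0,"fingers":0.5},
  {"dx":0,"dy":0,"dz":0,"wx":0,"wy":0,"wz":0,"fingers":0.3},
  {"dx":0,"dy":0,"dz":0,"wx":0,"wy":0,"wz":0,"fingers":0.3},
  {"dx":0,"dy":0,"dz":0,"wx":0,"wy":0,"wz":0,"fingers":0.3},
])

```text
clock: 13.1
eef_pos: [586.9, 32.6, 55.7]
tool_rot: [-1.186, 1.571, -2.533]
force: [0.6, 0.4, -0.7]
width: 60.1
```

Call:
servo_tool([
  {"dx":-0.02,"dy":0,"dz":0,"wx":0,"wy":0,"wz":0,"fingers":0.3},
  {"dx":-0.05,"dy":0,"dz":0,"wx":0,"wy":0,"wz":0,"fingers":0.3},
  {"dx":-0.06,"dy":0,"dz":0,"wx":0,"wy":0,"wz":0,"fingers":0.3},
  {"dx":-0.06,"dy":0,"dz":0,"wx":0,"wy":0,"wz":0,"fingers":0.3},
])

```text
clock: 13.6
eef_pos: [586.9, 32.3, 200.8]
tool_rot: [0.915, 1.57, -0.433]
force: [0.2, 0.7, -0.0]
width: 60.0
```

```bash
python3 -c "
from h import *
snap('side','s9',(230,160,370,280),5)
st();plan((485.6,296.1,200),-.548+1.571)"
```

```text
t 13.65 p [590.3  31.1 206.6] rot [ 1.32   1.561 -0.028] F [ 1.6 -0.9  4.7] w 60.0 q [-0.63  0.7   0.92  1.71 -0.63  1.05 -0.85]
shift units [ 0.0073 -0.0583 -0.3754] | mm [-104.7  265.    -6.6]
turn units [ 7.356 -0.013 -0.097] cur jaw yaw -1.348 down err [ 0.01 -0.   -1.  ]  shift after turn [ 0.0088 -0.3032 -0.2289]
```

View pics/s9.png

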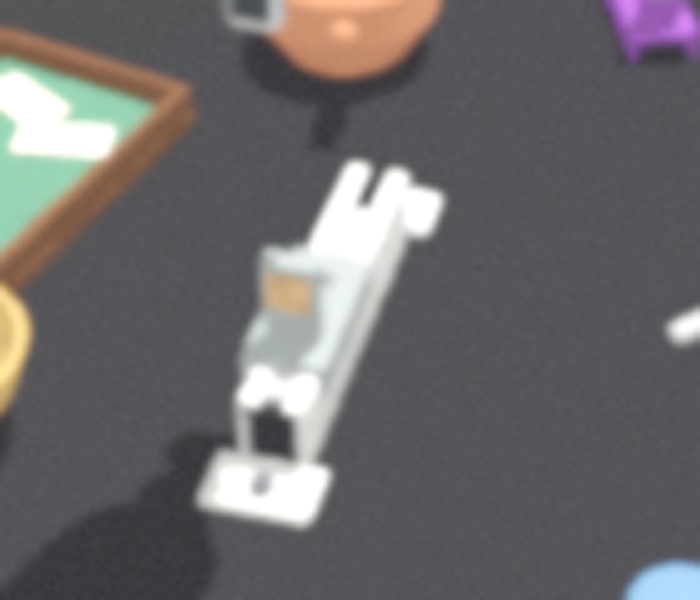

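```bash
cat > ws.py <<'E'
from fit import *
W=[cyl(9,0,6),box(-14,14,-4,4,6,28)]
im={n:cv2.imread(f'pics/raw_{n[0]}0.png') for n in('top','side')}
win={'top':(172,216,190,234),'side':(255,318,275,346)}
T={};
for n in win:
    w=win[n];c=im[n][w[1]:w[3],w[0]:w[2]].astype(float)
    sat=(c.max(2)-c.min(2))/c.max(2)
    T[n]=np.clip((0.45-sat)/0.3,0,1)
    if n=='top': T[n][:, :]*=1
    print(n);print((T[n]*9).astype(int))
def f(p,ns,z=40):
    e=0
    for n in ns:
        w=win[n];r=cv2.GaussianBlur(rend(n,W,(p[0],p[1],p[2]/20),p[3] if len(p)>3 else z,win=w),(0,0),.8)
        e+=np.mean((r-T[n])**2)
    return e
for ns in(('top',),('side',),('top','side')):
  for y0 in(-.55,):
    x0=np.array([484,295,y0*20]);sx=[x0]+[x0+d for d in np.diag([5,5,5])]
    r=minimize(f,x0,args=(ns,),method='Nelder-Mead',options=dict(initial_simplex=sx))
    print(ns,r.x[:2],r.x[2]/20,r.fun)
x0=np.array([484,295,-11,40]);sx=[x0]+[x0+d for d in np.diag([5,5,5,5])]
r=minimize(f,x0,args=(('top','side'),),method='Nelder-Mead',options=dict(initial_simplex=sx));print(r.x,r.x[2]/20,r.fun)
E
python3 ws.py
```

```text
top
[[9 8 1 0 0 0 0 0 0 0 0 0 0 0 0 0 0 0]
 [9 7 0 0 0 0 0 0 0 0 0 0 0 0 0 0 0 0]
 [9 5 0 0 0 0 0 0 0 0 0 0 0 0 0 0 0 0]
 [8 2 0 0 0 0 0 0 1 3 3 1 0 0 0 0 0 0]
 [7 0 0 0 0 0 0 2 7 9 9 7 3 1 0 0 0 0]
 [4 0 0 0 0 0 2 7 9 9 9 9 8 3 0 0 0 0]
 [2 0 0 0 0 1 6 9 9 9 9 9 9 5 1 0 0 0]
 [0 0 0 0 1 5 9 9 9 9 9 9 9 6 1 0 0 0]
 [0 0 0 0 5 9 9 9 9 9 9 9 9 8 3 0 0 0]
 [0 0 0 4 9 9 9 9 9 9 9 9 9 9 4 0 0 0]
 [0 0 3 8 9 9 9 9 9 9 9 9 9 9 3 0 0 0]
 [0 1 6 9 9 9 9 9 9 9 9 9 9 8 2 0 0 0]
 [0 2 7 9 9 9 9 9 9 9 9 9 9 4 0 0 0 0]
 [0 0 6 9 9 9 9 8 7 8 8 7 4 0 0 0 0 0]
 [0 0 2 5 7 6 5 3 2 2 2 1 0 0 0 0 0 0]
 [0 0 0 0 0 0 0 0 0 0 0 0 0 0 0 0 0 0]
 [0 0 0 0 0 0 0 0 0 0 0 0 0 0 0 0 0 0]
 [0 0 0 0 0 0 0 0 0 0 0 0 0 0 0 0 0 0]]
side
[[1 1 0 1 1 1 1 1 4 9 9 9 9 9 9 9 9 9 9 9]
 [1 1 1 1 1 1 1 1 1 4 9 9 9 9 9 9 9 9 9 9]
 [1 1 1 1 1 1 1 1 1 1 4 9 9 9 9 9 9 9 9 9]
 [1 1 1 1 2 3 3 3 2 1 1 4 9 9 9 9 9 9 9 9]
 [0 1 1 2 4 7 8 7 5 2 1 1 4 9 9 9 9 9 9 9]
 [1 1 1 4 8 9 9 9 8 4 2 1 1 3 8 9 9 9 9 9]
 [1 1 2 5 9 9 9 9 9 6 2 1 0 1 2 8 9 9 9 9]
 [1 1 2 5 9 9 9 9 9 8 4 1 1 0 1 2 7 9 9 9]
 [1 1 1 4 9 9 9 9 9 9 5 2 1 1 1 0 2 6 9 9]
 
[... 450 characters left out ...]
 9 9 9 9 7 2 1 1 1 1]
 [1 1 1 4 9 9 9 9 9 9 9 9 9 9 4 2 1 1 1 1]
 [1 1 1 2 8 9 9 9 9 9 9 9 9 6 3 1 1 1 1 1]
 [1 1 1 1 5 9 9 9 9 9 9 9 7 4 2 1 1 1 1 1]
 [1 1 1 1 2 6 9 9 9 9 9 7 4 2 1 1 1 1 1 1]
 [1 1 1 1 0 2 4 6 6 6 5 3 1 1 1 1 1 1 1 1]
 [1 1 1 1 0 0 0 1 1 1 1 0 0 1 1 1 1 1 1 1]
 [1 1 1 1 0 0 0 0 0 0 0 0 1 1 1 1 1 1 1 1]
 [1 1 1 1 0 0 0 0 0 0 0 0 1 1 1 1 1 1 1 1]]
('top',) [484.90160969 295.71597348] -0.7062393754454633 0.028817711191345644
('side',) [483.96152207 295.83888479] -0.6199843199199089 0.13306959727219966
('top', 'side') [484.71117216 295.65277972] -0.6905899558552877 0.16408091211908077
[484.6273845  295.65896454 -13.28626504  39.77843182] -0.6643132520419189 0.16402017124159723
```

Call:
servo_tool([
  {"dx":0,"dy":-0.0097,"dz":-0.0626,"wx":0,"wy":0,"wz":0,"fingers":0.3},
  {"dx":0,"dy":-0.0097,"dz":-0.0626,"wx":0,"wy":0,"wz":0,"fingers":0.3},
  {"dx":0,"dy":-0.0097,"dz":-0.0626,"wx":0,"wy":0,"wz":0,"fingers":0.3},
  {"dx":0,"dy":-0.0097,"dz":-0.0626,"wx":0,"wy":0,"wz":0,"fingers":0.3},
  {"dx":0,"dy":-0.0097,"dz":-0.0626,"wx":0,"wy":0,"wz":0,"fingers":0.3},
])

```text
clock: 14.28
eef_pos: [498.9, 254.8, 199.3]
tool_rot: [1.958, 1.57, 0.61]
force: [0.8, 0.0, -0.2]
width: 60.0
```

Call:
servo_tool([
  {"dx":0,"dy":-0.0097,"dz":-0.0626,"wx":0,"wy":0,"wz":0,"fingers":0.3},
  {"dx":0,"dy":0,"dz":0,"wx":-1,"wy":0,"wz":0,"fingers":0.3},
  {"dx":0,"dy":0,"dz":0,"wx":-1,"wy":0,"wz":0,"fingers":0.3},
  {"dx":0,"dy":0,"dz":0,"wx":-1,"wy":0,"wz":0,"fingers":0.3},
  {"dx":0,"dy":0,"dz":0,"wx":-1,"wy":0,"wz":0,"fingers":0.3},
])

```text
clock: 14.9
eef_pos: [482.1, 297.5, 199.2]
tool_rot: [1.329, 1.57, 0.404]
force: [0.1, 0.1, 0.1]
width: 59.8
```

Call:
servo_tool([
  {"dx":0,"dy":0,"dz":0,"wx":-1,"wy":0,"wz":0,"fingers":0.3},
  {"dx":0,"dy":0,"dz":0,"wx":-1,"wy":0,"wz":0,"fingers":0.3},
  {"dx":0,"dy":0,"dz":0,"wx":-1,"wy":0,"wz":0,"fingers":0.3},
  {"dx":0,"dy":0,"dz":0,"wx":-1,"wy":0,"wz":0,"fingers":0.3},
  {"dx":0,"dy":0,"dz":0,"wx":-1,"wy":0,"wz":0,"fingers":0.3},
])

```text
clock: 15.52
eef_pos: [482.1, 297.3, 199.2]
tool_rot: [0.729, 1.57, 0.327]
force: [0.2, -0.5, 0.2]
width: 60.0
```

Call:
servo_tool([
  {"dx":0,"dy":0,"dz":0,"wx":-1,"wy":0,"wz":0,"fingers":0.3},
  {"dx":0,"dy":0,"dz":0,"wx":-1,"wy":0,"wz":0,"fingers":0.3},
  {"dx":0,"dy":0,"dz":0,"wx":-1,"wy":0,"wz":0,"fingers":0.3},
  {"dx":0,"dy":0,"dz":0,"wx":-1,"wy":0,"wz":0,"fingers":0.3},
  {"dx":0,"dy":0,"dz":0,"wx":-1,"wy":0,"wz":0,"fingers":0.3},
])

```text
clock: 16.15
eef_pos: [482.2, 297.2, 199.2]
tool_rot: [0.023, 1.57, 0.144]
force: [-1.0, 0.2, 0.9]
width: 60.0
```

Call:
servo_tool([
  {"dx":0.02,"dy":0,"dz":0,"wx":-1,"wy":0,"wz":0,"fingers":0.3},
  {"dx":0.02,"dy":0,"dz":0,"wx":-1,"wy":0,"wz":0,"fingers":0.3},
  {"dx":0.02,"dy":0,"dz":0,"wx":-1,"wy":0,"wz":0,"fingers":0.3},
  {"dx":0.02,"dy":0,"dz":0,"wx":-1,"wy":0,"wz":0,"fingers":0.3},
  {"dx":0.02,"dy":0,"dz":0,"wx":-1,"wy":0,"wz":0,"fingers":0.3},
])

```text
clock: 16.77
eef_pos: [482.4, 297.3, 123.7]
tool_rot: [-0.636, 1.57, 0.009]
force: [0.3, 1.0, 0.1]
width: 59.8
```

```bash
python3 -c "
from h import *
st();plan((484.7,295.7,100),-.66+1.571)"
```

```text
t 16.77 p [482.4 297.3 123.7] rot [-0.636  1.57   0.009] F [0.3 1.  0.1] w 59.8 q [-0.83  0.64  0.35  1.84 -0.32  0.72  0.35]
shift units [ 0.0316 -0.0035  0.0011] | mm [  2.3  -1.6 -23.7]
turn units [-2.539  0.008  0.008] cur jaw yaw 0.645 down err [ 0.001  0.    -1.   ]  shift after turn [ 0.0316 -0.0037  0.0002]
```

Call:
servo_tool([
  {"dx":0.01,"dy":-0.0035,"dz":0.0011,"wx":-1,"wy":0,"wz":0,"fingers":0.3},
  {"dx":0.01,"dy":0,"dz":0,"wx":-1,"wy":0,"wz":0,"fingers":0.3},
  {"dx":0.01,"dy":0,"dz":0,"wx":-0.54,"wy":0,"wz":0,"fingers":0.3},
  {"dx":0,"dy":0,"dz":0,"wx":0,"wy":0,"wz":0,"fingers":0.3},
])

```text
clock: 17.27
eef_pos: [484.3, 295.5, 101.1]
tool_rot: [-2.481, 1.57, -1.574]
force: [-0.2, 0.1, -0.4]
width: 59.8
```

```bash
python3 -c "
from h import *
snap('side','s10',(205,240,345,360),5)
st();plan((484.7,295.7,50),-.66+1.571)"
```

```text
t 17.32 p [484.5 295.7 101.4] rot [-1.317  1.57  -0.41 ] F [-0.3 -1.2 -0. ] w 59.4 q [-0.77  0.66  0.26  1.85 -0.26  0.66  0.56]
shift units [ 0.0685 -0.0002  0.0002] | mm [  0.2   0.  -51.4]
turn units [-0.042  0.001  0.005] cur jaw yaw 0.907 down err [ 0. -0. -1.]  shift after turn [ 0.0685 -0.0002  0.0002]
```

View pics/s10.png

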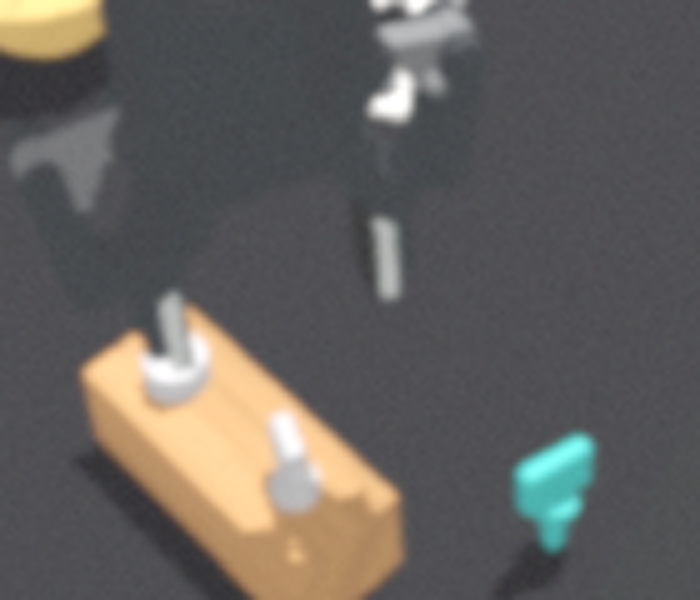

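Call:
servo_tool([
  {"dx":0.03,"dy":0,"dz":0,"wx":0,"wy":0,"wz":0,"fingers":0.5},
  {"dx":0.02,"dy":0,"dz":0,"wx":0,"wy":0,"wz":0,"fingers":0.5},
  {"dx":0.01,"dy":0,"dz":0,"wx":0,"wy":0,"wz":0,"fingers":0.5},
  {"dx":0.008,"dy":0,"dz":0,"wx":0,"wy":0,"wz":0,"fingers":0.5},
  {"dx":0,"dy":0,"dz":0,"wx":0,"wy":0,"wz":0,"fingers":0.5},
])

```text
clock: 17.95
eef_pos: [484.1, 296.0, 49.7]
tool_rot: [2.822, 1.57, -2.553]
force: [1.1, 0.3, -0.4]
width: 42.5
```

```bash
python3 -c "
from h import *
snap('side','s11',(205,240,345,360),5)
st();plan((484.7,295.7,49.5),-.66+1.571)"
```

```text
t 18.0 p [484.3 296.1  50. ] rot [-0.545  1.571  0.363] F [-0.1  0.2 -0.2] w 42.9 q [-0.74  0.74  0.23  1.88 -0.29  0.56  0.58]
shift units [ 0.0007 -0.0007 -0.    ] | mm [ 0.4 -0.4 -0.5]
turn units [-0.027  0.001  0.001] cur jaw yaw 0.908 down err [ 0.  0. -1.]  shift after turn [ 0.0007 -0.0007 -0.    ]
```

View pics/s11.png

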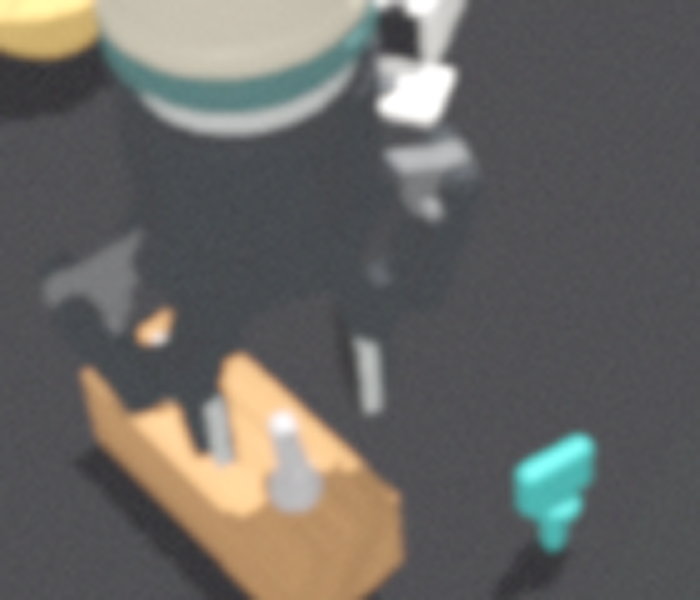

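Call:
servo_tool([
  {"dx":0,"dy":0,"dz":0,"wx":0,"wy":0,"wz":0,"fingers":1},
  {"dx":0,"dy":0,"dz":0,"wx":0,"wy":0,"wz":0,"fingers":1},
  {"dx":0,"dy":0,"dz":0,"wx":0,"wy":0,"wz":0,"fingers":1},
  {"dx":0,"dy":0,"dz":0,"wx":0,"wy":0,"wz":0,"fingers":1},
  {"dx":0,"dy":0,"dz":0,"wx":0,"wy":0,"wz":0,"fingers":1},
])

```text
clock: 18.62
eef_pos: [484.1, 296.1, 49.9]
tool_rot: [0.572, 1.571, 1.481]
force: [1.2, -0.2, -0.4]
width: -0.0
```

Call:
servo_tool([
  {"dx":-0.01,"dy":0,"dz":0,"wx":0,"wy":0,"wz":0,"fingers":1},
  {"dx":-0.02,"dy":0,"dz":0,"wx":0,"wy":0,"wz":0,"fingers":1},
  {"dx":-0.03,"dy":0,"dz":0,"wx":0,"wy":0,"wz":0,"fingers":1},
  {"dx":-0.03,"dy":0,"dz":0,"wx":0,"wy":0,"wz":0,"fingers":1},
  {"dx":0,"dy":0,"dz":0,"wx":0,"wy":0,"wz":0,"fingers":1},
])

```text
clock: 19.25
eef_pos: [485.7, 296.9, 119.9]
tool_rot: [-0.324, 1.566, 0.584]
force: [0.4, 0.5, 0.5]
width: -0.5
```

```bash
python3 -c "
from h import *
snap('side','s12',(205,230,345,350),5)
st();plan((596.6,-8,130),.222)"
```

```text
t 19.3 p [484.7 296.5 118.6] rot [-0.266  1.568  0.643] F [-0.9 -0.6  0.2] w -0.0 q [-0.77  0.63  0.27  1.84 -0.25  0.7   0.55]
shift units [-0.0155 -0.3673 -0.2284] | mm [ 111.9 -304.5   11.4]
turn units [ 6.555e+00  2.400e-02 -2.000e-03] cur jaw yaw 0.908 down err [ 0.002  0.001 -1.   ]  shift after turn [-0.0152 -0.4289  0.0561]
```

View pics/s12.png

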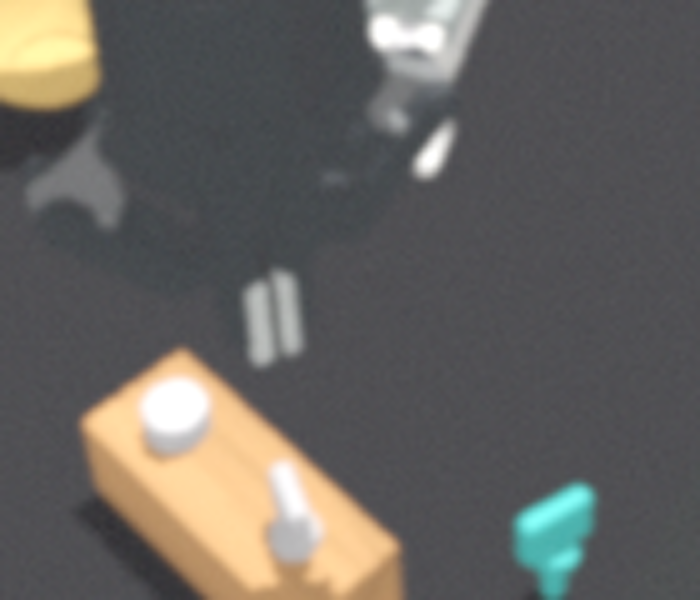

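```bash
python3 -c "
from h import *
for z in (118.6,137.6,150):print(z,proj('side',(484.7,296.5,z)))
print(uz(277,357,205,230), uz(262,362,205,230),uz(292,352,205,230))
s=ctrl.get_image('top');cv2.imwrite('pics/t13.png',cv2.resize(s[150:270,130:270,::-1],None,fx=5,fy=5))
"
```

```text
118.6 [259.87988931 309.14928627]
137.6 [258.9420175  301.67805437]
150 [258.3110803  296.65143394]
(260.0, 301.0) (257.0, 302.0) (263.0, 300.0)
```

View pics/t13.png

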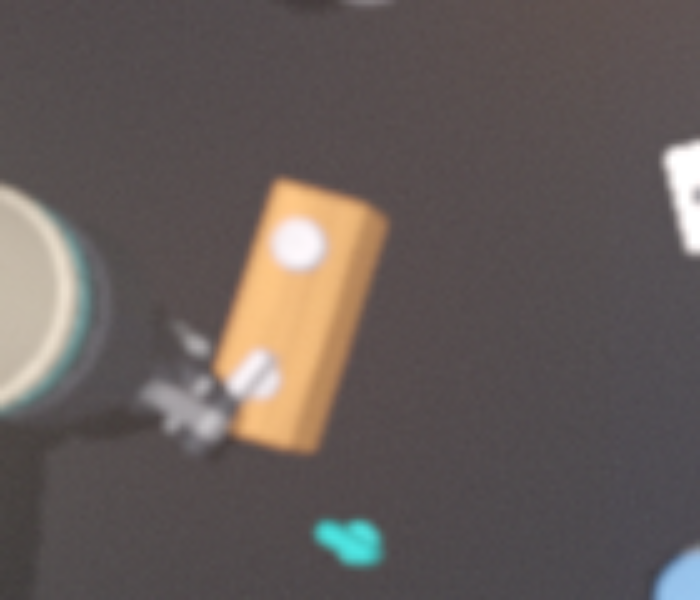

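```bash
python3 -c "
from h import *
st()
def z(n,p,x0,y0):
  q=proj(n,p);return np.round((q+.5-[x0,y0])*5-.5)
for zz in (118.6,130,139,160):print(zz,z('top',(484.7,296.5,zz),130,150),'lateral hyp',z('top',(494,284,zz),130,150))
print('s11 TCP', [ (q,z('side',(484.3,296.1,q),205,240)) for q in (50,60,70,80)])
"
```

```text
t 19.35 p [484.1 296.2 117.7] rot [0.003 1.57  0.911] F [-0.5 -0.4 -0.6] w 0.1 q [-0.77  0.64  0.27  1.84 -0.25  0.7   0.55]
118.6 [202. 365.] lateral hyp [231. 343.]
130 [193. 362.] lateral hyp [222. 340.]
139 [185. 360.] lateral hyp [215. 338.]
160 [168. 356.] lateral hyp [198. 333.]
s11 TCP [(50, array([294., 472.])), (60, array([291., 454.])), (70, array([289., 437.])), (80, array([287., 419.]))]
```

```bash
python3 -c "
import cv2,numpy as np
o=[]
for k,(x,y) in(('s12',(240,275)),('s11',(235,300)),('s10',(225,270))):
  a=cv2.imread(f'pics/raw_{k}.png')[y:y+55,x:x+55].astype(float)
  a=np.clip((a-30)*3,0,255).astype(np.uint8);o.append(cv2.resize(a,(265,265),interpolation=cv2.INTER_CUBIC))
cv2.imwrite('pics/enh.png',np.hstack(o))
"
```

```text
(no output)
```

View pics/enh.png

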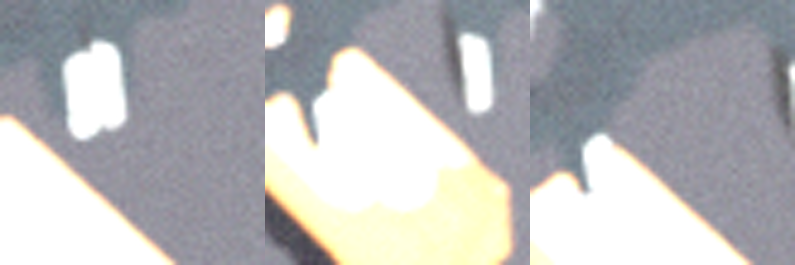

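Call:
servo_tool([
  {"dx":0,"dy":0,"dz":0,"wx":0,"wy":0,"wz":0,"fingers":0.5},
  {"dx":0,"dy":0,"dz":0,"wx":0,"wy":0,"wz":0,"fingers":0.5},
  {"dx":0.04,"dy":0,"dz":0,"wx":0,"wy":0,"wz":0,"fingers":0.5},
  {"dx":0.04,"dy":0,"dz":0,"wx":0,"wy":0,"wz":0,"fingers":0.5},
  {"dx":0.01,"dy":0,"dz":0,"wx":0,"wy":0,"wz":0,"fingers":0.5},
])

```text
clock: 19.98
eef_pos: [482.6, 295.2, 47.9]
tool_rot: [2.783, 1.567, -2.592]
force: [0.2, -0.2, -0.5]
width: 42.7
```

Call:
servo_tool([
  {"dx":0.006,"dy":0,"dz":0,"wx":0,"wy":0,"wz":0,"fingers":0.5},
  {"dx":0.004,"dy":0,"dz":0,"wx":0,"wy":0,"wz":0,"fingers":0.5},
  {"dx":0.004,"dy":0,"dz":0,"wx":0,"wy":0,"wz":0,"fingers":0.5},
])

```text
clock: 20.35
eef_pos: [484.7, 296.4, 40.0]
tool_rot: [-0.298, 1.569, 0.61]
force: [0.1, -0.6, 0.1]
width: 43.0
```

```bash
python3 -c "
from h import *
snap('side','s14',(205,240,345,360),5)
st();plan((484.7,295.7,30),-.66+1.571)"
```

```text
t 20.4 p [484.3 296.2  39.6] rot [-0.223  1.57   0.686] F [-0.4  0.6 -0.4] w 42.9 q [-0.74  0.75  0.22  1.89 -0.3   0.53  0.59]
shift units [ 0.0128 -0.0008 -0.0003] | mm [ 0.4 -0.5 -9.6]
turn units [-0.025  0.006  0.001] cur jaw yaw 0.908 down err [ 0.001  0.    -1.   ]  shift after turn [ 0.0128 -0.0008 -0.0003]
```

View pics/s14.png

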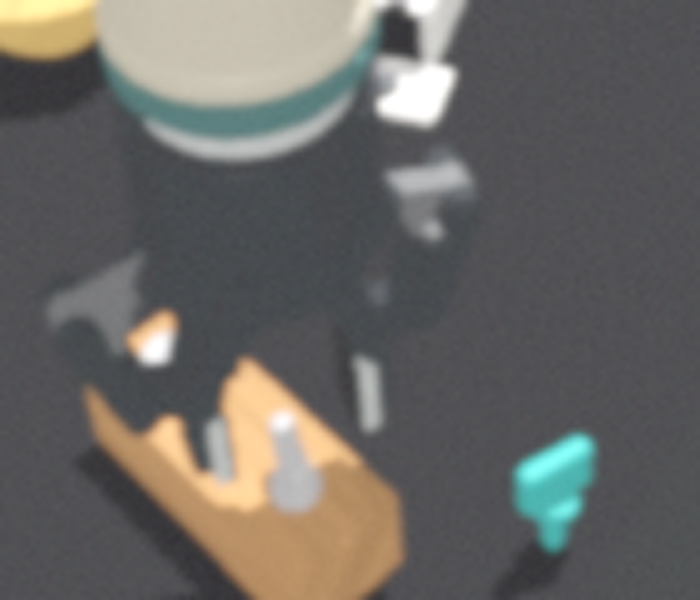

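Call:
servo_tool([
  {"dx":0.004,"dy":0,"dz":0,"wx":0,"wy":0,"wz":0,"fingers":0.5},
  {"dx":0.004,"dy":0,"dz":0,"wx":0,"wy":0,"wz":0,"fingers":0.5},
  {"dx":0.003,"dy":0,"dz":0,"wx":0,"wy":0,"wz":0,"fingers":0.5},
  {"dx":0,"dy":0,"dz":0,"wx":0,"wy":0,"wz":0,"fingers":0.5},
])

```text
clock: 20.9
eef_pos: [484.0, 295.9, 30.9]
tool_rot: [2.72, 1.57, -2.655]
force: [-0.5, 0.0, 0.4]
width: 42.8
```

```bash
python3 -c "
from h import *
snap('side','s15',(205,240,345,360),5)
st();plan((484.7,295.7,30),-.66+1.571)"
```

```text
t 20.95 p [484.1 296.   31. ] rot [ 2.635  1.571 -2.739] F [-0.3  0.9  0.1] w 42.8 q [-0.73  0.77  0.21  1.89 -0.3   0.52  0.59]
shift units [ 0.0014 -0.0009  0.0002] | mm [ 0.6 -0.3 -1. ]
turn units [-0.026 -0.002 -0.001] cur jaw yaw 0.908 down err [-0. -0. -1.]  shift after turn [ 0.0014 -0.0009  0.0002]
```

View pics/s15.png

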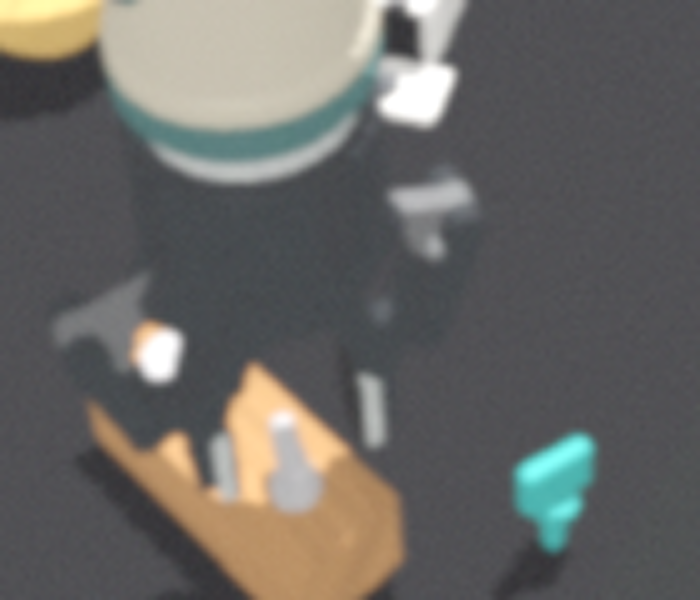

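Call:
servo_tool([
  {"dx":0,"dy":0,"dz":0,"wx":0,"wy":0,"wz":0,"fingers":0.8},
  {"dx":0,"dy":0,"dz":0,"wx":0,"wy":0,"wz":0,"fingers":1},
  {"dx":0,"dy":0,"dz":0,"wx":0,"wy":0,"wz":0,"fingers":1},
  {"dx":0,"dy":0,"dz":0,"wx":0,"wy":0,"wz":0,"fingers":1},
  {"dx":0,"dy":0,"dz":0,"wx":0,"wy":0,"wz":0,"fingers":1},
])

```text
clock: 21.58
eef_pos: [484.2, 296.1, 31.3]
tool_rot: [-0.062, 1.571, 0.846]
force: [-0.8, 0.7, 2.0]
width: 5.6
```

Call:
servo_tool([
  {"dx":-0.01,"dy":0,"dz":0,"wx":0,"wy":0,"wz":0,"fingers":1},
  {"dx":-0.02,"dy":0,"dz":0,"wx":0,"wy":0,"wz":0,"fingers":1},
  {"dx":-0.03,"dy":0,"dz":0,"wx":0,"wy":0,"wz":0,"fingers":1},
  {"dx":-0.04,"dy":0,"dz":0,"wx":0,"wy":0,"wz":0,"fingers":1},
  {"dx":-0.02,"dy":0,"dz":0,"wx":0,"wy":0,"wz":0,"fingers":1},
])

```text
clock: 22.2
eef_pos: [485.0, 296.5, 123.5]
tool_rot: [-0.317, 1.568, 0.591]
force: [-0.4, -0.3, -0.7]
width: 5.7
```

Call:
servo_tool([
  {"dx":0,"dy":0,"dz":0,"wx":0,"wy":0,"wz":0,"fingers":1},
  {"dx":0,"dy":0,"dz":0,"wx":0,"wy":0,"wz":0,"fingers":1},
])

```text
clock: 22.45
eef_pos: [483.4, 295.8, 120.5]
tool_rot: [2.709, 1.569, -2.665]
force: [-0.0, -0.5, -0.8]
width: 6.1
```

```bash
python3 -c "
from h import *
snap('side','s16',(205,210,345,330),5)
snap('top','t16',(230,120,370,230),5)
st();plan((596.6,-8,130),.222)"
```

```text
t 22.55 p [483.3 295.6 120.1] rot [ 2.801  1.569 -2.574] F [-0.1  0.1 -0.6] w 6.0 q [-0.78  0.63  0.28  1.84 -0.25  0.71  0.55]
shift units [-0.013  -0.368  -0.2264] | mm [ 113.3 -303.6    9.9]
turn units [ 6.554 -0.022  0.   ] cur jaw yaw 0.908 down err [-0.002 -0.001 -1.   ]  shift after turn [-0.0132 -0.4281  0.0582]
```

View pics/s16.png

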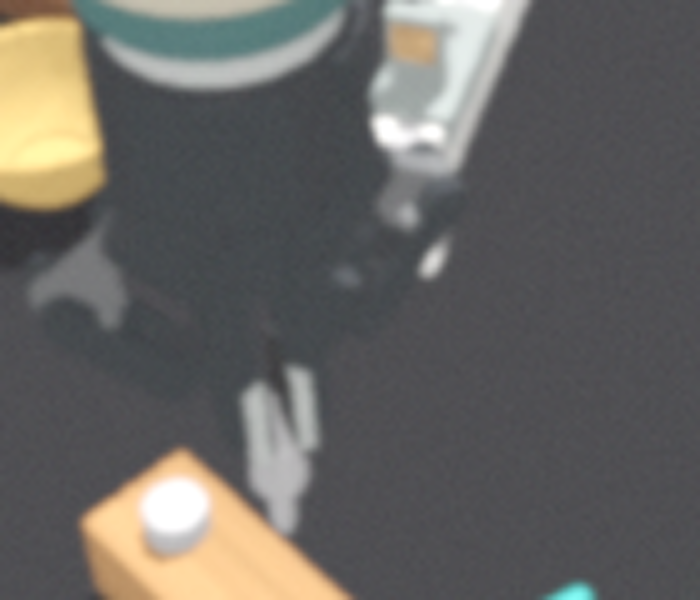

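View pics/t16.png

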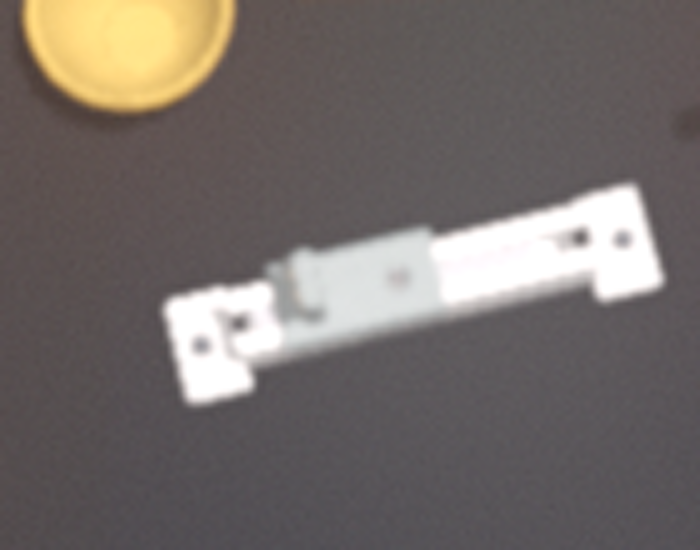

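```bash
python3 -c "
from h import *
rl=np.array([598.7,-16.7]);u=np.array([np.cos(-1.3485),np.sin(-1.3485)]);v=np.array([-u[1],u[0]])
def rr(w): d=w[:2]-rl;return np.round([d@u,d@v],1)
q=uz(399,278,230,120);w=at_z('top',q,45);print('brk hole top',q,w,rr(w))
for p in((431,230),(444,302)): print('end corners',rr(at_z('top',uz(*p,230,120),45)))
w=at_z('top',uz(201,124,250,140,3.4),36);print('strip hole top',w,rr(w))
w=at_z('side',uz(177,357,250,130,4),36);print('strip hole side',w,rr(w))
b=np.array([587.0,32.7])-rl;print('from tcp: fin',b@u,b@v,'-> hole',b@u+41.5)
w=rl+0*u
for n in('top',):
  ctrl.get_image(n)
  for l in('bracket_hole','bracket_fin','bracket'):
    for d in ctrl.mark_of(l,n)[:2]: print(l,d['conf'],d['point'],rr(at_z(n,d['point'],{'bracket_hole':45,'bracket_fin':90,'bracket':28}[l])))
"
python3 - <<'E'
import cv2,numpy as np
a=cv2.imread('pics/raw_t0.png')[160:195,285:335];b=cv2.imread('pics/raw_t16.png')[160:195,285:335]
f=lambda x:cv2.resize(np.clip((x.astype(float)-120)*1.9,0,255).astype(np.uint8),(750,525//2),interpolation=cv2.INTER_CUBIC)
cv2.imwrite('pics/cmp.png',np.vstack([f(a),f(b)]))
E
```

```text
brk hole top (309.4, 175.2) [598.07554547 -10.70896665  45.        ] [-6.   0.7]
end corners [14.7 19.8]
end corners [ 12.  -15.9]
strip hole top [597.75908575  -9.01918005  36.        ] [-7.7  0.8]
strip hole side [596.08493     -7.08535958  36.        ] [-10.   -0.4]
from tcp: fin -50.763950556215576 -0.520887632894576 -> hole -9.263950556215576
bracket_hole 0.92 [308.5, 174.2] [-7.5  3.6]
bracket_hole 0.87 [458.7, 179.5] [338.7 -97.2]
bracket_fin 0.92 [289.7, 174.0] [-50.6   5.1]
bracket_fin 0.59 [450.5, 187.8] [ 297.1 -115.9]
bracket 0.79 [448.2, 185.2] [ 316.2 -102.6]
bracket 0.78 [305.7, 180.1] [-17.1  -5.3]
```

View pics/cmp.png

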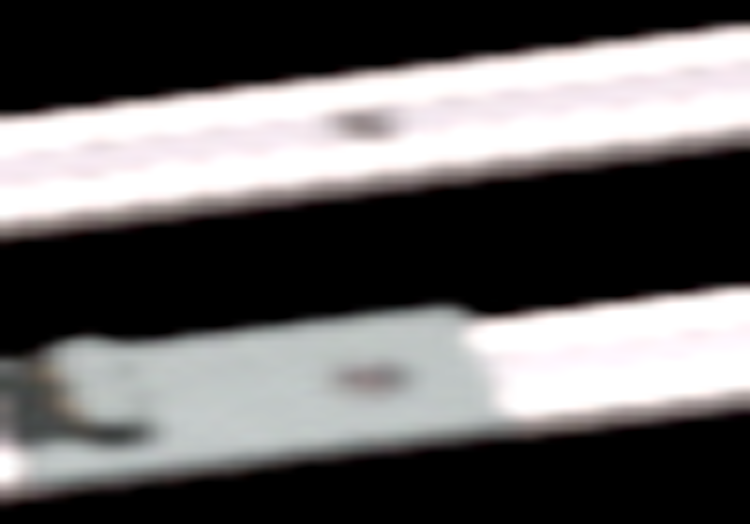

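Call:
servo_tool([
  {"dx":-0.01,"dy":-0.04,"dz":-0.025,"wx":0,"wy":0,"wz":0,"fingers":1},
  {"dx":-0.01,"dy":-0.066,"dz":-0.041,"wx":0,"wy":0,"wz":0,"fingers":1},
  {"dx":0,"dy":-0.066,"dz":-0.041,"wx":0,"wy":0,"wz":0,"fingers":1},
  {"dx":0,"dy":-0.066,"dz":-0.041,"wx":0,"wy":0,"wz":0,"fingers":1},
  {"dx":0,"dy":-0.066,"dz":-0.041,"wx":0,"wy":0,"wz":0,"fingers":1},
])

```text
clock: 23.38
eef_pos: [577.2, 42.3, 136.0]
tool_rot: [0.533, 1.571, 1.442]
force: [1.2, 1.0, -0.6]
width: 5.5
```

Call:
servo_tool([
  {"dx":0,"dy":-0.04,"dz":-0.025,"wx":0,"wy":0,"wz":0,"fingers":1},
  {"dx":0,"dy":-0.024,"dz":-0.013,"wx":1,"wy":0,"wz":0,"fingers":1},
  {"dx":0,"dy":0,"dz":0,"wx":1,"wy":0,"wz":0,"fingers":1},
  {"dx":0,"dy":0,"dz":0,"wx":1,"wy":0,"wz":0,"fingers":1},
  {"dx":0,"dy":0,"dz":0,"wx":1,"wy":0,"wz":0,"fingers":1},
])

```text
clock: 24.0
eef_pos: [596.8, -8.1, 135.7]
tool_rot: [2.604, 1.57, 3.09]
force: [0.7, 0.2, -0.2]
width: 5.8
```

Call:
servo_tool([
  {"dx":0,"dy":0,"dz":0,"wx":1,"wy":0,"wz":0,"fingers":1},
  {"dx":0,"dy":0,"dz":0,"wx":1,"wy":0,"wz":0,"fingers":1},
  {"dx":0,"dy":0,"dz":0,"wx":0.55,"wy":0,"wz":0,"fingers":1},
  {"dx":0,"dy":0,"dz":0,"wx":0,"wy":0,"wz":0,"fingers":1},
])

```text
clock: 24.5
eef_pos: [596.8, -7.8, 135.8]
tool_rot: [-3.073, 1.57, -2.85]
force: [0.2, 1.1, -0.1]
width: 5.9
```

```bash
python3 -c "
from h import *
st();plan((596.8,-8.4,85),.222)"
```

```text
t 24.5 p [596.8  -7.8 135.8] rot [-3.073  1.57  -2.85 ] F [ 0.2  1.1 -0.1] w 5.9 q [-0.31  0.67  0.45  1.75 -0.38  0.81  0.54]
shift units [ 0.0677 -0.0007 -0.0002] | mm [ -0.   -0.6 -50.8]
turn units [ 0.011 -0.007  0.   ] cur jaw yaw 0.223 down err [-0.001 -0.    -1.   ]  shift after turn [ 0.0677 -0.0007 -0.0002]
```

Lower to TCP 80 (shank tip about 18 mm above the plate) and look.

Call:
servo_tool([
  {"dx":0.025,"dy":-0.0007,"dz":-0.0002,"wx":0,"wy":0,"wz":0,"fingers":1},
  {"dx":0.03,"dy":0,"dz":0,"wx":0,"wy":0,"wz":0,"fingers":1},
  {"dx":0.015,"dy":0,"dz":0,"wx":0,"wy":0,"wz":0,"fingers":1},
  {"dx":0.006,"dy":0,"dz":0,"wx":0,"wy":0,"wz":0,"fingers":1},
  {"dx":0,"dy":0,"dz":0,"wx":0,"wy":0,"wz":0,"fingers":1},
])

```text
clock: 25.12
eef_pos: [597.2, -8.6, 79.3]
tool_rot: [-0.2, 1.571, 0.022]
force: [0.0, -0.3, -0.2]
width: 5.9
```

```bash
python3 -c "
from h import *
snap('side','s17',(250,150,350,250),6)
snap('top','t17',(250,120,370,220),6)
s=st();plan((596.8,-8.4,62),.222)
T=s['eef_pos'];u=np.array([np.cos(-1.3485),np.sin(-1.3485),0])
for nm,d in(('tip',8.7-26),('collar',8.7)):
  for n,x0,y0 in(('side',250,150),('top',250,120)):
    print(nm,n,np.round((proj(n,T+.8*u+[0,0,d])+.5-[x0,y0])*6-.5))
print('hole',(proj('side',(597.2,-10.1,45))+.5-[250,150])*6-.5)
"
```

```text
t 25.23 p [597.5  -8.6  79.8] rot [-0.244  1.57  -0.022] F [ 0.5 -0.4  0.2] w 5.6 q [-0.28  0.75  0.4   1.79 -0.42  0.7   0.58]
shift units [ 0.0237  0.0005 -0.0009] | mm [ -0.7   0.2 -17.8]
turn units [0.005 0.011 0.003] cur jaw yaw 0.222 down err [ 0.001 -0.    -1.   ]  shift after turn [ 0.0237  0.0005 -0.0009]
tip side [263. 359.]
tip top [355. 325.]
collar side [261. 306.]
collar top [354. 311.]
hole [266.46932638 393.06421262]
```

View pics/s17.png

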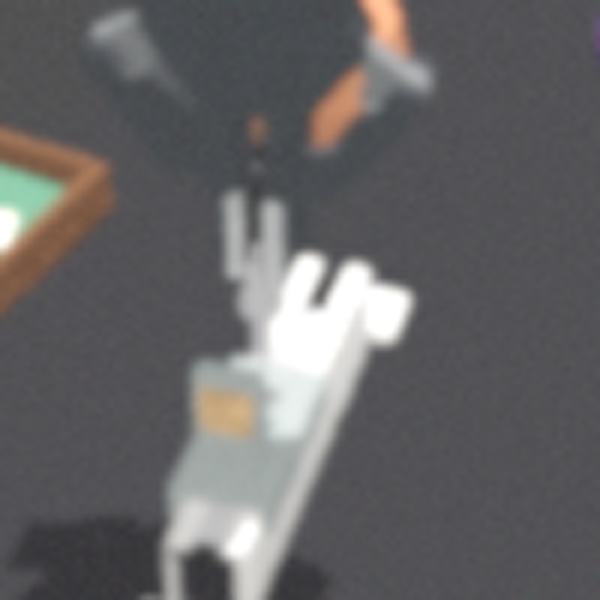

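View pics/t17.png

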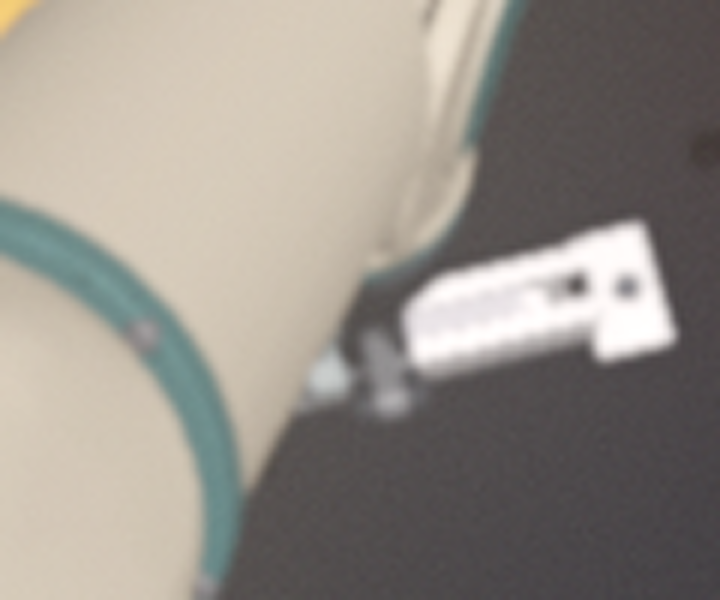

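Call:
servo_tool([
  {"dx":0.012,"dy":0.0003,"dz":-0.0006,"wx":0,"wy":0,"wz":0,"fingers":1},
  {"dx":0.008,"dy":0,"dz":0,"wx":0,"wy":0,"wz":0,"fingers":1},
  {"dx":0.004,"dy":0,"dz":0,"wx":0,"wy":0,"wz":0,"fingers":1},
  {"dx":0.003,"dy":0,"dz":0,"wx":0,"wy":0,"wz":0,"fingers":1},
])

```text
clock: 25.72
eef_pos: [596.4, -8.4, 58.6]
tool_rot: [3.008, 1.571, -3.053]
force: [0.0, -1.2, 0.1]
width: 5.9
```

Call:
servo_tool([
  {"dx":0.003,"dy":0,"dz":0,"wx":0,"wy":0,"wz":0,"fingers":1},
  {"dx":0.003,"dy":0,"dz":0,"wx":0,"wy":0,"wz":0,"fingers":1},
  {"dx":0.002,"dy":0,"dz":0,"wx":0,"wy":0,"wz":0,"fingers":1},
])

```text
clock: 26.1
eef_pos: [596.5, -8.4, 52.8]
tool_rot: [2.2, 1.571, 2.422]
force: [-0.7, 0.5, -0.4]
width: 5.9
```

Call:
servo_tool([
  {"dx":0.002,"dy":0,"dz":0,"wx":0,"wy":0,"wz":0,"fingers":1},
  {"dx":0.002,"dy":0,"dz":0,"wx":0,"wy":0,"wz":0,"fingers":1},
  {"dx":0.002,"dy":0,"dz":0,"wx":0,"wy":0,"wz":0,"fingers":1},
])

```text
clock: 26.48
eef_pos: [596.5, -8.3, 48.3]
tool_rot: [0.954, 1.571, 1.177]
force: [-0.7, 0.3, -0.5]
width: 5.7
```

Call:
servo_tool([
  {"dx":0.003,"dy":0,"dz":0,"wx":0,"wy":0,"wz":0,"fingers":1},
  {"dx":0.003,"dy":0,"dz":0,"wx":0,"wy":0,"wz":0,"fingers":1},
  {"dx":0.002,"dy":0,"dz":0,"wx":0,"wy":0,"wz":0,"fingers":1},
])

```text
clock: 26.85
eef_pos: [596.3, -8.3, 42.1]
tool_rot: [2.588, 1.57, 2.811]
force: [-0.2, 0.9, 0.6]
width: 5.9
```

```bash
python3 -c "
from h import *
snap('side','s18',(250,150,350,250),6)
s=st()"
```

```text
t 26.9 p [596.3  -8.2  42. ] rot [2.587 1.57  2.809] F [ 1.  -0.3 -0.7] w 5.3 q [-0.26  0.8   0.36  1.81 -0.45  0.62  0.6 ]
```

View pics/s18.png

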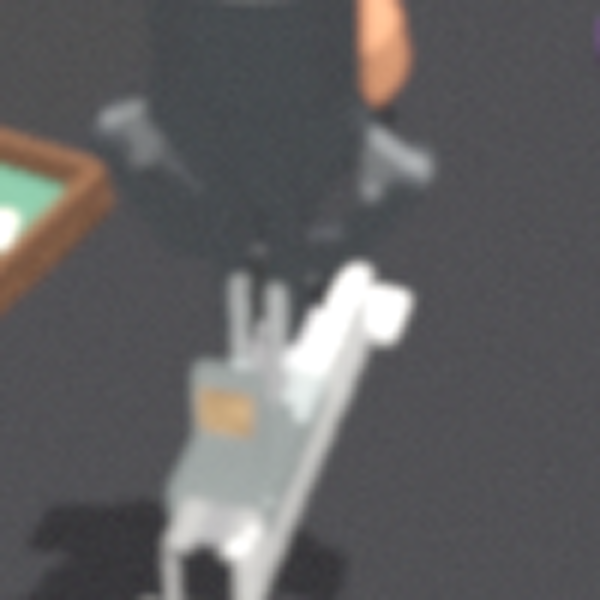

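Going in freely; down to the collar's seat.

Call:
servo_tool([
  {"dx":0.003,"dy":0,"dz":0,"wx":0,"wy":0,"wz":0,"fingers":1},
  {"dx":0.002,"dy":0,"dz":0,"wx":0,"wy":0,"wz":0,"fingers":1},
  {"dx":0.002,"dy":0,"dz":0,"wx":0,"wy":0,"wz":0,"fingers":1},
])

```text
clock: 27.28
eef_pos: [596.4, -8.3, 37.0]
tool_rot: [2.335, 1.571, 2.558]
force: [-0.4, 1.3, 0.1]
width: 6.0
```

Call:
servo_tool([
  {"dx":0.001,"dy":0,"dz":0,"wx":0,"wy":0,"wz":0,"fingers":1},
  {"dx":0.001,"dy":0,"dz":0,"wx":0,"wy":0,"wz":0,"fingers":1},
])

```text
clock: 27.52
eef_pos: [596.6, -8.2, 36.2]
tool_rot: [1.003, 1.57, 1.225]
force: [-2.4, 1.3, 8.5]
width: 6.0
```

Call:
servo_tool([
  {"dx":0.0008,"dy":0,"dz":0,"wx":0,"wy":0,"wz":0,"fingers":1},
  {"dx":0,"dy":0,"dz":0,"wx":0,"wy":0,"wz":0,"fingers":1},
  {"dx":0,"dy":0,"dz":0,"wx":0,"wy":0,"wz":0,"fingers":1},
])

```text
clock: 27.9
eef_pos: [596.7, -8.2, 36.2]
tool_rot: [0.573, 1.57, 0.796]
force: [-3.0, 1.3, 9.1]
width: 5.6
```

Call:
servo_tool([
  {"dx":0.001,"dy":0,"dz":0,"wx":0,"wy":0,"wz":0,"fingers":1},
  {"dx":0,"dy":0,"dz":0,"wx":0,"wy":0,"wz":0,"fingers":1},
  {"dx":0,"dy":0,"dz":0,"wx":0,"wy":0,"wz":0,"fingers":1},
])

```text
clock: 28.28
eef_pos: [596.8, -8.2, 36.1]
tool_rot: [0.595, 1.569, 0.817]
force: [-3.6, 1.2, 13.9]
width: 5.6
```

Call:
servo_tool([
  {"dx":0,"dy":0,"dz":0,"wx":0,"wy":0,"wz":0,"fingers":0.8},
  {"dx":0,"dy":0,"dz":0,"wx":0,"wy":0,"wz":0,"fingers":0.6},
  {"dx":0,"dy":0,"dz":0,"wx":0,"wy":0,"wz":0,"fingers":0.4},
  {"dx":0,"dy":0,"dz":0,"wx":0,"wy":0,"wz":0,"fingers":0.4},
])

```text
clock: 28.78
eef_pos: [596.5, -8.5, 34.1]
tool_rot: [-2.788, 1.57, -2.566]
force: [0.1, 0.3, 0.5]
width: 51.2
```

Call:
servo_tool([
  {"dx":-0.02,"dy":0,"dz":0,"wx":0,"wy":0,"wz":0,"fingers":0.4},
  {"dx":-0.05,"dy":0,"dz":0,"wx":0,"wy":0,"wz":0,"fingers":0.4},
  {"dx":-0.06,"dy":0,"dz":0,"wx":0,"wy":0,"wz":0,"fingers":0.4},
  {"dx":-0.06,"dy":0,"dz":0,"wx":0,"wy":0,"wz":0,"fingers":0.4},
  {"dx":0,"dy":0.06,"dz":0,"wx":0,"wy":0,"wz":0,"fingers":0.4},
])

```text
clock: 29.4
eef_pos: [590.4, 30.8, 182.3]
tool_rot: [-0.437, 1.56, -0.222]
force: [0.8, 1.1, 0.1]
width: 51.0
```

Call:
servo_tool([
  {"dx":0,"dy":0.07,"dz":-0.02,"wx":0,"wy":0,"wz":0,"fingers":0.4},
  {"dx":0,"dy":0.07,"dz":-0.02,"wx":0,"wy":0,"wz":0,"fingers":0.4},
  {"dx":0,"dy":0.07,"dz":-0.02,"wx":0,"wy":0,"wz":0,"fingers":0.4},
  {"dx":0,"dy":0.06,"dz":0,"wx":0,"wy":0,"wz":0,"fingers":0.4},
  {"dx":0,"dy":0,"dz":0,"wx":0,"wy":0,"wz":0,"fingers":0.4},
])

```text
clock: 30.02
eef_pos: [496.5, 228.1, 177.4]
tool_rot: [1.413, 1.568, 1.643]
force: [0.3, -1.3, 0.3]
width: 51.0
```

```bash
python3 -c "
from h import *
snap('side','s19',(230,160,370,280),5)
snap('top','t19',(230,110,370,220),5)
s=st()"
```

```text
t 30.12 p [498.2 223.  177.6] rot [-0.288  1.57  -0.065] F [0.6 0.1 0.6] w 51.3 q [-0.8   0.56  0.51  1.85 -0.36  0.82  0.11]
```

View pics/s19.png

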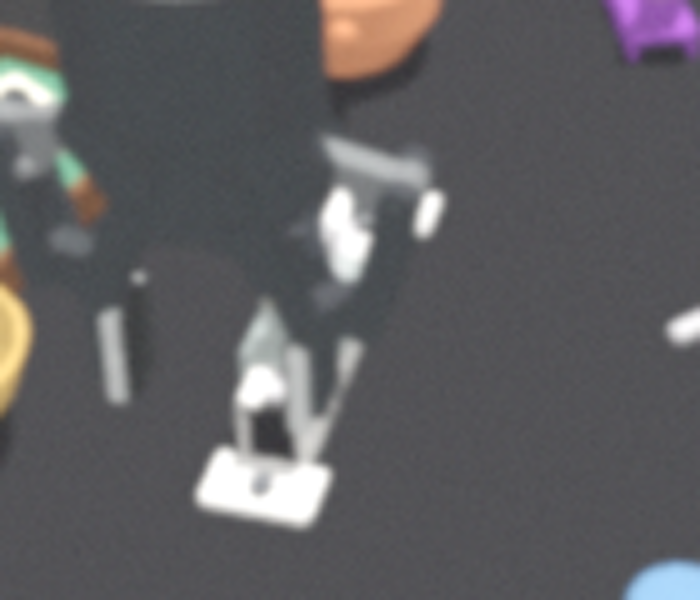

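View pics/t19.png

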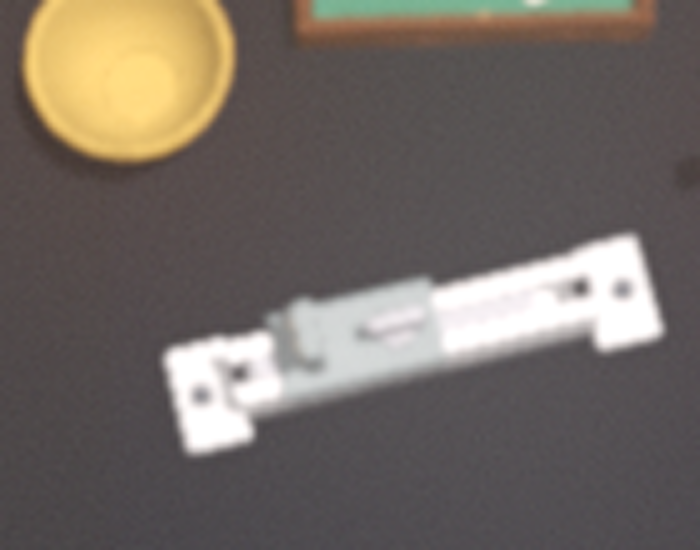

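Call:
servo_tool([
  {"dx":-0.03,"dy":0.06,"dz":-0.03,"wx":0,"wy":0,"wz":0,"fingers":0.4},
  {"dx":-0.03,"dy":0.06,"dz":-0.03,"wx":0,"wy":0,"wz":0,"fingers":0.4},
  {"dx":0,"dy":0.06,"dz":-0.02,"wx":0,"wy":0,"wz":0,"fingers":0.4},
  {"dx":0,"dy":0,"dz":0,"wx":0,"wy":0,"wz":0,"fingers":0.4},
  {"dx":0,"dy":0,"dz":0,"wx":0,"wy":0,"wz":0,"fingers":0.4},
])

```text
clock: 30.75
eef_pos: [411.0, 339.6, 222.2]
tool_rot: [-0.921, 1.57, -0.701]
force: [-0.3, -1.0, 0.3]
width: 51.4
```

```bash
python3 -c "
from h import *
snap('side','s20',(230,160,370,280),5)
s=st()
for p in((597,-9,45),(597,-9,51),(597,-9,73),(597,-9,62)): print(p,np.round((proj('side',p)+.5-[230,160])*5-.5))"
```

```text
t 30.8 p [411.2 339.3 222.1] rot [-1.     1.57  -0.781] F [0.1 0.9 0. ] w 51.3 q [-1.11  0.49  0.55  1.83 -0.31  0.91 -0.2 ]
(597, -9, 45) [321. 279.]
(597, -9, 51) [321. 269.]
(597, -9, 73) [320. 233.]
(597, -9, 62) [320. 251.]
```

View pics/s20.png

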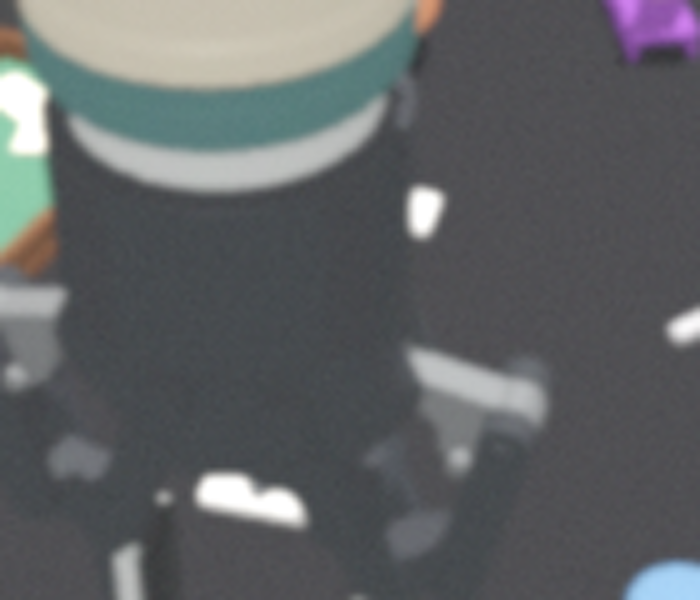

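Call:
servo_tool([
  {"dx":0,"dy":-0.07,"dz":0,"wx":0,"wy":0,"wz":0,"fingers":0.4},
  {"dx":0,"dy":-0.08,"dz":0,"wx":0,"wy":0,"wz":0,"fingers":0.4},
  {"dx":0,"dy":-0.08,"dz":-0.01,"wx":0,"wy":0,"wz":0,"fingers":0.4},
  {"dx":0,"dy":-0.08,"dz":-0.015,"wx":0,"wy":0,"wz":0,"fingers":0.4},
  {"dx":0,"dy":-0.07,"dz":-0.015,"wx":0,"wy":0,"wz":0,"fingers":0.4},
])

```text
clock: 31.42
eef_pos: [443.4, 52.3, 222.1]
tool_rot: [-1.016, 1.57, -0.799]
force: [0.2, -0.3, -0.5]
width: 51.1
```

Call:
servo_tool([
  {"dx":0,"dy":0,"dz":0,"wx":0,"wy":0,"wz":0,"fingers":0.4},
  {"dx":0,"dy":0,"dz":0,"wx":0,"wy":0,"wz":0,"fingers":0.4},
])

```text
clock: 31.68
eef_pos: [443.5, 56.0, 221.9]
tool_rot: [1.09, 1.57, 1.31]
force: [0.7, 0.4, 0.7]
width: 51.4
```

```bash
python3 -c "
from h import *
snap('side','s21',(230,160,370,280),5)
s=st()"
```

```text
t 31.73 p [443.4  57.  221.8] rot [1.677 1.57  1.899] F [ 0.2  0.2 -0.9] w 51.1 q [-0.63  0.36  0.59  2.04 -0.27  0.81  0.34]
```

View pics/s21.png

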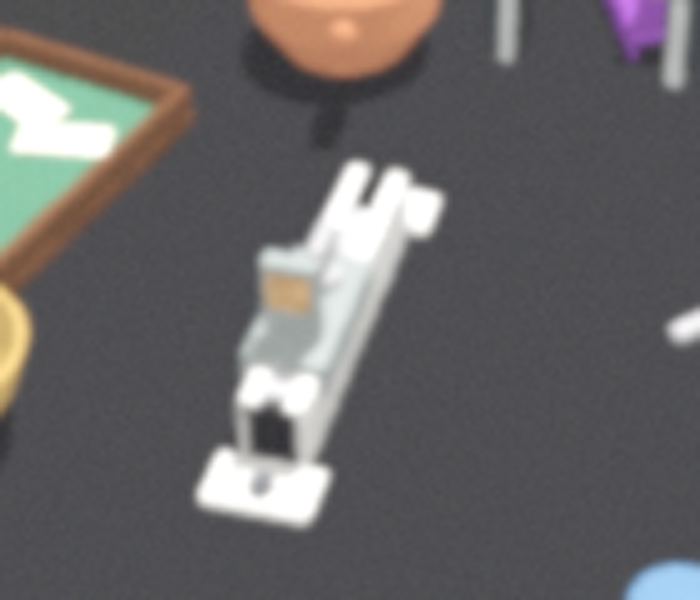

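```bash
python3 -c "
from cell import ctrl
print(ctrl.finish_job())"
```

```text
the job is handed in; nothing more can be done
None
```

The job is handed in at about 32 s on the robot's clock. No verdict is reported, so the result rests on my own last checks below.

**What I did**
- I set the grey bracket astride the rail and let go of it. It made contact at the seated height.
- I lowered the thumbscrew through both holes. The bracket had landed within about 2 mm of the strip's hole, so I did not slide it along separately.
- I pressed the thumbscrew home with up to about 14 N, opened the fingers and moved the arm clear.

**Last checks**
- **Collar height:** the screw made firm contact at TCP z = 36.2 mm, where I expected the collar to be home (36.3 mm). Resting on the solid strip it would have stopped near 53 mm.
- **Side picture:** the top of the wing is at zoomed pixel (325, 235), against (320, 233) predicted for a seated screw.
- **Top picture:** the bracket is in line with the rail and the screw stands in its hole.
- **Round-headed pin and the other goods:** the gripper touched none of them, and nothing looked moved in the pictures. I did not measure this at the end.

**What disagreed**
- **Missed first grasp:** my first grip on the thumbscrew closed above the wing. The finger pads appear about 20 mm behind the reported TCP, so I went that much lower and gripped it.
- **Finger opening:** it read 7 mm on the 10 mm fin and 6 mm on the 8 mm wing.
- **Cameras:** the two cameras differed by 2 to 6 mm, so I averaged them.

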